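# Sand the bottom rail of a window sash under dust extraction

### The arm

A 6-joint arm with a two-finger parallel gripper is mounted at the origin on the work surface. World frame = base frame: x ahead of the robot, y to its left, z up, the work surface at z = 0. Lengths are in m, angles in degrees, forces in N, time in s.
With the tool pointing down it reaches from about 0.375 to 0.9 m from the base axis. Payload 3.1 kg.
Tool frame: the origin (TCP) lies on the centre line of the jaws, within the pads' length; the fingertips stand 8 mm ahead of it and the grasp point (between the pads) lies 11 mm behind it (bot.tip_extent is the distance from the TCP to the fingertips, in m); z points along the fingers, y is the line along which they close (so a half turn about z gives the same grasp; the last joint's range is limited). The gripper opens to 87 mm and grips with 3 to 60 N. Pads are 19 mm wide; open, the fingers measure 117 mm over their backs; the gripper's body (75 mm by 190 mm) begins 51 mm behind the grasp point.
Start: joints at [65.518, 30.224, 82.088, -0, 67.689, -10.227], TCP at [0.154, 0.606, 0.231] pointing down, gripper open.
Joint ranges: [-176.69, 176.69], [-43.24, 126.21], [12.49, 139.97], [-82, 262], [0, 151.66], [-163.58, 163.58]. Speed limits (degrees/s): [159.86, 159.86, 180, 180, 180, 180].

### API

Orientations are given as a 3x3 rotation matrix whose columns are the frame's x, y, z axes.
In Python, from rig import bot, vision, workorder gives the robot as it stands.
- The arm moves only by the shell command python3 -m handwheel 'ROWS'. ROWS is JSON, a list of rows, each an object with "delta_rot": the turn, a rotation vector about the tool's x, y, z in rad, a list of three; "xyz": the shift along the tool's x, y, z in mm, a list of three; "hand": the closure, from -1 (fully open) to 1 (shut). A call has exactly 5 rows; each row is the pose to reach, as a shift and turn from the pose commanded when the call began, along the tool's axes at that moment; what a row does not reach only later rows make up. A row lasts 1/8 s, in which the tool goes at most 62.5 mm and 10.7 degrees, less where a joint would pass 70% of its speed; a pose out of reach is approached as far as the arm can. A call with a gripper value outside its range is refused whole. The fingers move at their own pace and stop on an object; the grip force is fixed at half the most. Time passes only in rows, so rows that repeat a pose let the fingers close, or fill a call up. It gives the time, the measured TCP pose, the force, the opening and the grip force at its end, in the units of the state.
- bot.read_state(): the state, without advancing time (a new reading comes with each control period).
- vision.capture(name): name is "side" or "top"; returns the picture (400x640x3 uint8, red, green, blue); there is no depth.
- vision.camera_model(name): a dict with "camera_matrix" (3x3 intrinsics, pixels), "camera_from_world" (4x4, takes a point from world to camera coordinates). Camera axes: x right, y up, looking along -z (the intrinsics and any distortion apply to the point x, -y, -z); pixel columns grow to the right and rows downward; lengths in m; the calibration is good to about 2 mm. A picture is of the moment at which its call begins. camera_model takes no time and is no camera call.
- workorder.hand_in(): hands the job in; it is judged then, once.
The state is a dict: "time_s": time; "joint_positions": joint angles; "qvel": joint speeds; "tau": joint torques, N m; "position": TCP position; "tcp_rot": TCP orientation; "force": force on the tool from outside, world axes, zero at the start; "moment": the same for the moment, N m; "opening": opening from 0.0 (shut) to 1.0 (fully open); "grasp_force": force on a finger pad.
Only numpy, scipy, OpenCV 4.12 (cv2) and the standard library are available. Lean on these libraries where they do the work, as an engineer would, in place of code of your own. Each camera call takes 0.05 s, during which the arm holds its last target. There are 200 camera calls.

### The job

Get the wide bare bottom rail of the clamped window sash sanded: first put every steel fitting that lies on it in the parts tray and slide the dust extractor along the bench, never lifting it, from its parking mark to the tape mark at the end of that rail, intake facing the rail. Then take the sanding block and, keeping it flat, lengthwise and centred on the rail, draw it slowly, with light, steady pressure, over the whole rail from the end far from the extractor to the end beside it. Finish by putting the block back flat on the middle of its mat and sliding the extractor, again without lifting, back onto its parking mark turned as it stood; leave everything else where it lies.

Things in the scene. Friction and masses are not known exactly. Their poses are not given: they have to be found in the camera images.
- sash: Glazed window sash clamped flat, 35 mm thick, 380 (y) by 290 mm (x). Origin: on the bench under the middle of its wide bottom rail, a bare wood bar 70 mm wide (x -35 to 35), 380 mm long (y -190 to 190), top at z = 35. White stiles, glazing bar and top rail (as high) lie on the +x side to x = 255; glass top at z = 24. Two clamps, 54 mm high, at x = 205, y = +-208. Working mark off the rail's +y end.
- work_mark (a point): Centre of the working mark, four blue tape corners on the bench off the rail's +y end (300 mm from the rail's middle), where the extractor's origin goes. Same axes as the sash.
- work_front (a point): Point on the bench 60 mm from the centre of the working mark towards the rail: where the extractor's intake point belongs there.
- park_mark: Parking mark of the extractor, four blue tape corners on the bench. Origin: its centre; axes as the extractor's when properly parked (its x to the extractor's x).
- park_front (a point): Point of the parking mark 60 mm from its centre along its -x: where the extractor's intake point belongs there.
- extractor: Grey boxy dust extractor, 0.7 to 0.9 kg, 120 (x) by 150 mm (y), body 156 mm high, loose. Origin: centre of its underside; round black intake on its -x face. Carrying handle along y above: bar 20 mm thick (x), 100 mm long, z 192 to 208 mm, 36 mm finger room beneath. Starts on its parking mark; smooth glide feet, slides with about 2 N.
- extractor_intake (a point): Point at the foot of the extractor's intake face, 60 mm from its origin along its -x.
- block: Hand sanding block, 0.15 kg, base 110 (x) by 64 mm (y), 58 mm high; on top a wooden grip ridge along x, 86 mm long, 30 mm wide (y), from z = 22 (top of base plate) to 58 mm. Origin: centre of its underside, pad not compressed. The grey 10 mm foam sole yields straight up: starts to give at 2 N, then 0.9 N per mm, bottoms out after 8 mm at 9 N.
- mat: Black rubber mat for the sanding block, fixed, 150 mm (x) by 100 mm (y), 3 mm thick. Origin: centre of its underside. The block starts on it, lengthwise along its x.
- tray: Open aluminium parts tray, fixed, 132 mm (x) by 150 mm (y), 28 mm high, walls and floor 3 mm. Origin: centre of its underside.
- pull: Steel sash pull: plate 62 by 22 by 4 mm with an upright bow on it, bow 40 mm long and 10 mm wide (y), top at z = 29 mm. Origin: centre of its underside; x lengthwise, y across, z up. It lies on the wide rail lengthwise (within 0.35 rad). Pinch it at its origin across y. May be absent.
- fastener: Steel sash fastener: plate 58 by 24 by 6 mm, round post of 20 mm diameter in its middle from z = 6 to 22 mm, on top of that a flat lever 9 mm wide towards +x, top at 28 mm. Origin: centre of its underside; x lengthwise, y across, z up. It lies on the wide rail lengthwise (within 0.35 rad). Pinch it at its origin across y. May be absent.
- hinge: Folded steel butt hinge lying flat: 60 by 24 mm, 9 mm thick, knuckle along its +y edge. Origin: centre of its underside; x lengthwise, y across, z up. It lies on the wide rail lengthwise (within 0.35 rad). Pinch it at its origin across y. May be absent.
- stay_peg: Steel stay peg: plate 50 by 22 by 5 mm with an upright pin of 11 mm diameter in its middle, top with its ball at z = 40 mm (pin up to 31 mm). Origin: centre of its underside; x lengthwise, y across, z up. It lies on the wide rail lengthwise (within 0.35 rad). Pinch it at its origin across y. May be absent.
- putty_knife: Putty knife, about 170 mm long, lying on the sash's glass. Bystander: leave it where it is. Origin: underside.
- hammer: Claw hammer, 240 mm, lying near the robot's left. Bystander: leave it where it is. Origin: underside.
- points_jar: Glass jar of glazing points, 56 mm across, 70 mm high. Bystander: leave it where it is. Origin: underside.
- tape_measure: Yellow tape measure, 66 by 36 by 62 mm. Bystander: leave it where it is. Origin: underside.
- tape_roll: Roll of masking tape lying flat, 100 mm across, 24 mm high. Bystander: leave it where it is. Origin: underside.
- beech_wedge: Small wooden block, 100 by 40 by 18 mm, lying on the sash's glass. Bystander: leave it where it is. Origin: underside.
Not all that is in view belongs to the job. Leave any pink look-alike of the pull alone. Several things have the shape of the hinge; the one meant has the colours described above.

How it is judged:
By the outcome, as a careful person would: the job done as asked, in the order asked, and still so for the second after the job is handed in, with the robot touching nothing.
Of pull, fastener, hinge, stay_peg only 2 to 4 are there at a start; the rules pass over those that are not, and their reading is None.
At some moment in a run one of block, extractor may be knocked a few centimetres aside while the robot is not near it.
Once in a run the grip may slacken for a moment while it holds something.
It also fails if it takes over 210 s, if anything falls off the work surface, if the arm or the gripper's body presses on something with over 40 N, if the wrist force passes 120 N, or if a joint passes its speed limit or range.

## Working session

There is one attempt and no reset: what is moved stays moved. The work goes in short steps, Python scripts to look and compute and a shell command to move; the robot and the scene stay as the last step left them, time stands still between calls to the robot, and variables do not carry over. Pictures are saved under pics/ and viewed, at most 14 in all, crops included, and the job is handed in when it is done.

```bash
ls; mkdir -p pics
cat > h.py <<'E'
import numpy as np, cv2
from rig import bot, vision, workorder
def snap(n,f):
    im=vision.capture(n); cv2.imwrite(f,cv2.cvtColor(im,cv2.COLOR_RGB2BGR)); return im
def ray(n,uv):
    m=vision.camera_model(n); K=np.array(m["camera_matrix"]); T=np.array(m["camera_from_world"])
    d=np.linalg.inv(K)@np.array([uv[0],uv[1],1.]); d=np.array([d[0],-d[1],-d[2]])
    R=T[:3,:3]; return -R.T@T[:3,3], R.T@d
def at(n,uv,z):
    o,d=ray(n,uv); return o+d*(z-o[2])/d[2]
def proj(n,p):
    m=vision.camera_model(n); K=np.array(m["camera_matrix"]); T=np.array(m["camera_from_world"])
    c=T[:3,:3]@np.array(p)+T[:3,3]; q=K@np.array([c[0],-c[1],-c[2]]); return q[:2]/q[2]
def tri(a,b): # a=(cam,uv)
    (o1,d1),(o2,d2)=ray(*a),ray(*b)
    A=np.stack([d1,-d2],1); s=np.linalg.lstsq(A,o2-o1,rcond=None)[0]
    p,q=o1+d1*s[0],o2+d2*s[1]; return (p+q)/2, np.linalg.norm(p-q)
def crop(src,dst,x,y,w,h,s):
    im=cv2.imread(src)[y:y+h,x:x+w]; cv2.imwrite(dst,cv2.resize(im,None,fx=s,fy=s,interpolation=cv2.INTER_CUBIC))
E
python3 - <<'E'
from h import *
np.set_printoptions(precision=4,suppress=True)
for n in("side","top"):
    snap(n,f"pics/{n}0.png"); m=vision.camera_model(n); print({k:(np.array(v) if k!='x' else v) for k,v in m.items()}); print(ray(n,(320,200)))
s=bot.read_state(); print(s, bot.tip_extent)
E
```

```text
pics
{'camera_matrix': array([[371.6713,   0.    , 317.698 ],
       [  0.    , 371.6713, 198.101 ],
       [  0.    ,   0.    ,   1.    ]]), 'camera_from_world': array([[-0.9855, -0.1691, -0.0155,  0.4289],
       [ 0.108 , -0.6947,  0.7111, -0.1298],
       [-0.131 ,  0.6991,  0.7029, -1.1516],
       [ 0.    ,  0.    ,  0.    ,  1.    ]])}
(array([0.2858, 0.7874, 0.9084]), array([ 0.1244, -0.6966, -0.7066]))
{'camera_matrix': array([[378.9865,   0.    , 315.3145],
       [  0.    , 378.9865, 197.0894],
       [  0.    ,   0.    ,   1.    ]]), 'camera_from_world': array([[-0.0589, -0.9982, -0.0057, -0.017 ],
       [ 0.976 , -0.0588,  0.2095, -0.4523],
       [-0.2095,  0.0068,  0.9778, -0.9939],
       [ 0.    ,  0.    ,  0.    ,  1.    ]])}
(array([ 0.2322, -0.0368,  1.0665]), array([ 0.2013, -0.0187, -0.9795]))
{'time_s': 0.1, 'joint_positions': array([ 65.5182,  30.2731,  82.1482,  -0.0002,  67.6894, -10.2275]), 'qvel': array([ 0.0759, -0.0627, -0.0776, -0.0322,  0.0206,  0.0413]), 'tau': array([  0.    , -44.0984, -17.7152,   0.0635,   0.0533,  -0.    ]), 'position': array([0.1536, 0.6052, 0.2297]), 'tcp_rot': array([[-0.9692,  0.2462, -0.0008],
       [ 0.2462,  0.9692, -0.0018],
       [ 0.0003, -0.0019, -1.    ]]), 'force': array([ 0.6851, -0.5708, -0.0719]), 'moment': array([ 0.0077, -0.0668, -0.0212]), 'grasp_force': 0.0, 'opening': 0.9985793297540798} 0.008
```

View pics/side0.png

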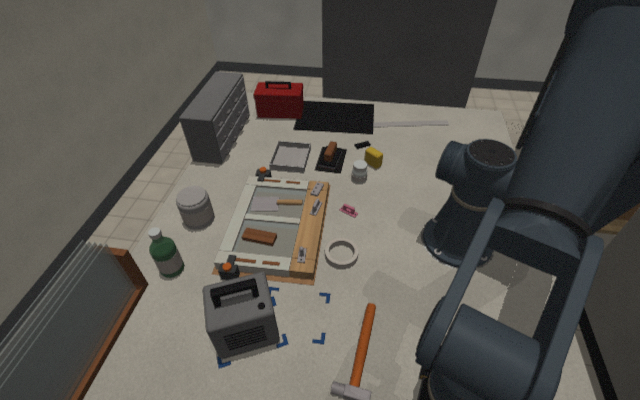

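View pics/top0.png

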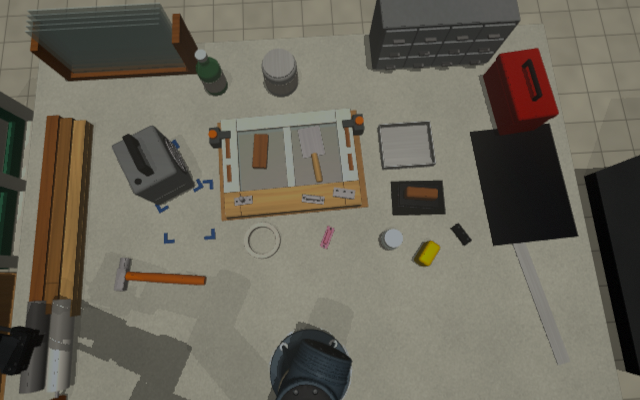

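The side and top views show the sash with its bare rail from top px (222,208) to (366,196). Fittings lie on the rail near (243,201), (313,199) and (344,193). The extractor is at (155,165), the mat and block at (418,197), and the tray at (406,145). The pink look-alike is off the rail at (327,237), and a black hinge-like thing is at (460,234). I'll crop closer.

Run:
```python
from h import *
crop("pics/top0.png","pics/c1.png",215,170,160,60,5)
crop("pics/top0.png","pics/c2.png",100,115,130,135,4.4)
crop("pics/side0.png","pics/c3.png",200,170,135,100,5.9)
```

```text
(no output)
```

View pics/c1.png

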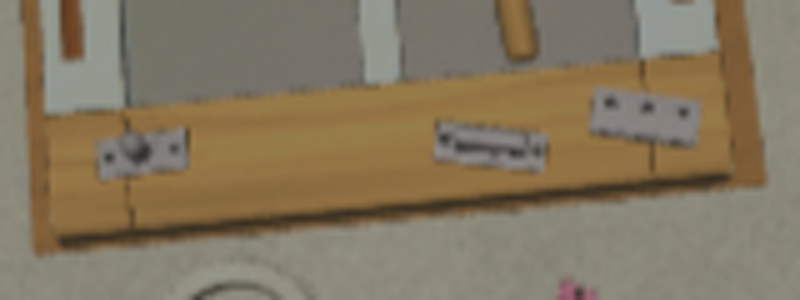

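View pics/c2.png

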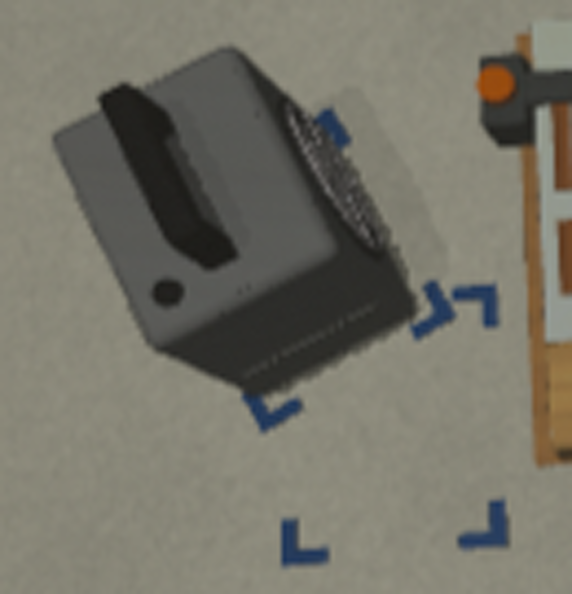

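View pics/c3.png

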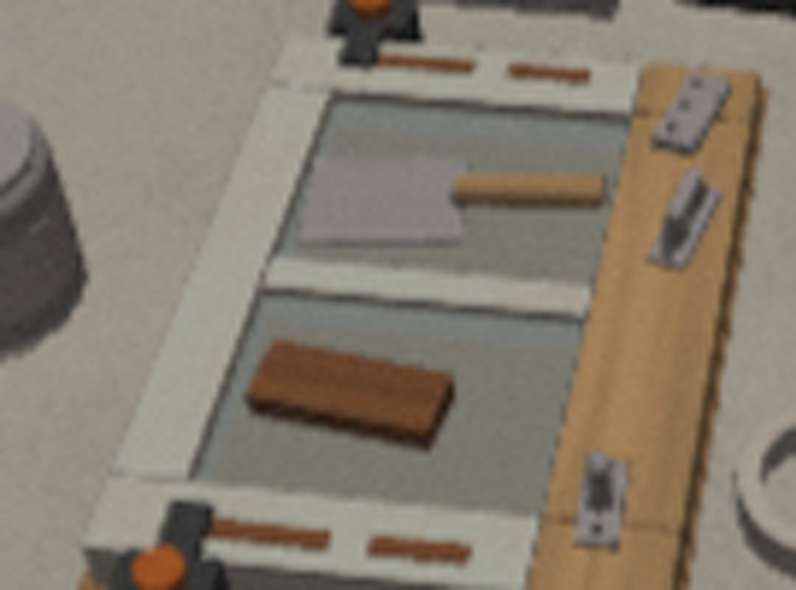

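Three fittings lie on the rail: the stay peg at top px (243,201), the pull at (313,199) and the hinge at (344,193). There is no fastener. The parking-mark corners show at c2 (330,120), (450,312) and (265,428). The working-mark corners show at c2 (497,287), (507,546) and (283,565). One composite of the remaining regions, then I'll measure.

Run:
```python
from h import *
t=cv2.imread("pics/top0.png");s=cv2.imread("pics/side0.png")
r=lambda im,x,y,w,h,k:cv2.resize(im[y:y+h,x:x+w],None,fx=k,fy=k,interpolation=cv2.INTER_CUBIC)
a=r(t,370,115,80,110,5)  #400x550... 
b=r(s,265,135,80,55,5)   #400x275
c=r(s,200,255,133,91,3)
c=cv2.copyMakeBorder(c,0,275-273,0,1,cv2.BORDER_CONSTANT)
cv2.imwrite("pics/c4.png",np.hstack([a,np.vstack([b,c])]))
```

```text
(no output)
```

View pics/c4.png

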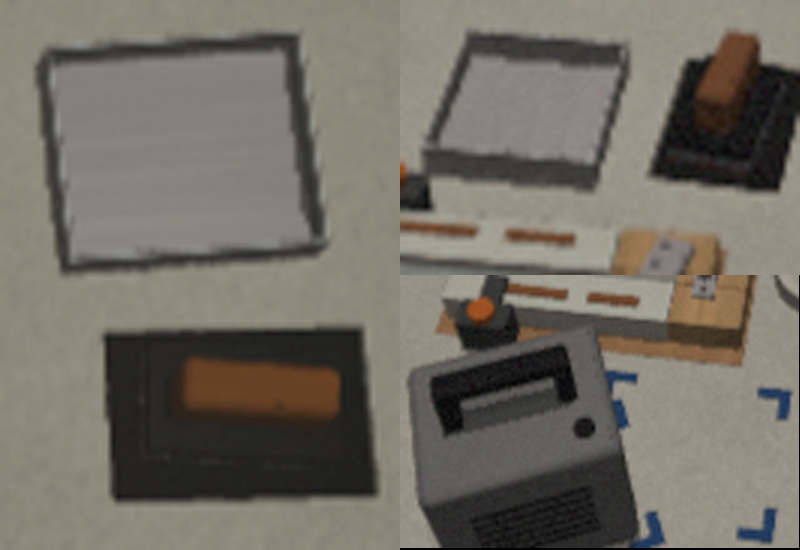

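```bash
cat > m.py <<'E'
from h import *
np.set_printoptions(precision=4,suppress=True)
def cv(p,s,o): return (np.array(p,float)+.5)/s-.5+np.array(o)
c1=lambda *p:cv(p,5,(215,170)); c2=lambda *p:cv(p,4.4,(100,115)); c3=lambda *p:cv(p,5.9,(200,170))
a=lambda *p:cv(p,5,(370,115)); b=lambda x,y:cv((x-400,y),5,(265,135)); c=lambda x,y:cv((x-400,y-275),3,(200,255))
def T(n,u,v): p,e=tri(("top",u),("side",v)); print(n,p,"gap %.4f"%e); return p
print("rail tri"); 
T("+y+x",c1(45,115),c(670,306));T("-y+x",c1(715,52),c3(640,68));T("-y-x",c1(730,177),c3(760,72));T("+y-x",c1(60,237),c(744,314))
R=[at("top",c1(*q),.035)[:2] for q in((45,115),(715,52),(730,177),(60,237))]
R=np.array(R); ctr=R.mean(0); dy=(R[0]-R[1]+R[3]-R[2]); L=np.linalg.norm(dy)/2; dy/=np.linalg.norm(dy)
print("rail c",ctr,"len",L,"wid",np.linalg.norm(R[0]-R[3]),np.linalg.norm(R[1]-R[2]),"ydir",dy,np.degrees(np.arctan2(dy[1],dy[0])))
print("work mark",ctr+.3*dy)
W=[at("top",c2(*q),0)[:2] for q in((497,287),(507,546),(283,565))]; print("W corners",W,"centre",(W[0]+W[2])/2, [np.linalg.norm(W[i]-W[i+1]) for i in(0,1)])
P=[at("top",c2(*q),0)[:2] for q in((330,108),(454,313),(265,431))]
print("P corners",P,"centre",(P[0]+P[2])/2,[np.linalg.norm(P[i]-P[i+1]) for i in(0,1)])
for n,z,q,s in(("peg",.040,((97,143),(187,127),(189,163),(98,180)),((590,460),(630,463),(617,548),(575,543))),
  ("pull",.039,((436,122),(548,137),(543,173),(433,153)),((690,170),(718,187),(683,268),(650,258))),
  ("hinge",.044,((596,88),(702,102),(697,145),(590,132)),((690,72),(730,82),(690,153),(655,140)))):
    Q=np.array([at("top",c1(*p),z)[:2] for p in q]); d=Q[0]-Q[1]+Q[3]-Q[2]
    print(n,Q.mean(0),"ang",np.degrees(np.arctan2(d[1],d[0])),"len",np.linalg.norm(d)/2,"wid",np.linalg.norm(Q[0]-Q[3]))
    T("  tri",c1(*np.mean(q,0)),c3(*np.mean(s,0)))
    S=np.array([at("side",c3(*p),z)[:2] for p in s]).mean(0);print("  side",S)
q=((42,60),(297,37),(325,245),(65,270)); Q=np.array([at("top",a(*p),.028)[:2] for p in q]); print("tray",Q.mean(0),Q[0]-Q[1],Q[0]-Q[3])
T("tray tri",a(*np.mean(q,0)),b(*np.mean([(468,33),(628,45),(602,167),(425,150)],0)))
q=((106,333),(362,328),(377,493),(114,500)); Q=np.array([at("top",a(*p),.003)[:2] for p in q]); d=Q[0]-Q[1]+Q[3]-Q[2];print("mat",Q.mean(0),np.degrees(np.arctan2(d[1],d[0])),np.linalg.norm(d)/2,np.linalg.norm(Q[0]-Q[3]))
q=((186,357),(340,370),(338,418),(184,412)); Q=np.array([at("top",a(*p),.061)[:2] for p in q]); d=Q[0]-Q[1]+Q[3]-Q[2];print("block",Q.mean(0),np.degrees(np.arctan2(d[1],d[0])),np.linalg.norm(d)/2,np.linalg.norm(Q[0]-Q[3]))
T("block tri",a(*np.mean(q,0)),b(*np.mean([(727,32),(760,40),(737,103),(697,92)],0)))
# extractor top face
q=((55,135),(238,47),(342,250),(155,348)); Q=np.array([at("top",c2(*p),.156)[:2] for p in q]); print("extr",Q.mean(0),Q, [np.linalg.norm(Q[i]-Q[(i+1)%4]) for i in range(4)])
d=Q[1]-Q[0]+Q[2]-Q[3]; print("intake dir",np.degrees(np.arctan2(d[1],d[0])))
q=((110,85),(135,85),(238,255),(205,268)); print("handle",np.mean([at("top",c2(*p),.208)[:2] for p in q],0))
T("handle tri",c2(*np.mean(q,0)),c(*np.mean([(432,378),(565,348),(570,360),(436,392)],0)))
E
python3 m.py
```

```text
rail tri
+y+x [0.4778 0.2073 0.0509] gap 0.0004
-y+x [ 0.4973 -0.1662  0.0287] gap 0.0012
-y-x [ 0.4246 -0.168   0.0338] gap 0.0020
+y-x [0.4099 0.2011 0.045 ] gap 0.0006
rail c [0.453  0.0203] len 0.3741232706831317 wid 0.06997231878577867 0.071813987972295 ydir [-0.0335  0.9994] 91.92218970367082
work mark [0.4429 0.3202]
W corners [array([0.53  , 0.2513]), array([0.3581, 0.2453]), array([0.3545, 0.3884])] centre [0.4422 0.3199] [np.float64(0.1719890011301549), np.float64(0.14318729924663404)]
P corners [array([0.6623, 0.3642]), array([0.514 , 0.2797]), array([0.4423, 0.4023])] centre [0.5523 0.3833] [np.float64(0.17076173222870367), np.float64(0.14199876578266943)]
peg [0.4553 0.156 ] ang 97.16845951585724 len 0.05064455387886476 wid 0.02093217869595826
  tri [0.4554 0.1569 0.0355] gap 0.0017
  side [0.4537 0.1599]
pull [ 0.4479 -0.0361] ang 77.41584764951504 len 0.06232276124280607 wid 0.017650385798963008
  tri [ 0.4476 -0.0361  0.0387] gap 0.0006
  side [ 0.4472 -0.0364]
hinge [ 0.4583 -0.1233] ang 79.12949593814666 len 0.05924760297861172 wid 0.02523093644407112
  tri [ 0.4594 -0.1239  0.0379] gap 0.0004
  side [ 0.4579 -0.1179]
tray [ 0.5925 -0.3142] [-0.0051  0.1499] [0.1276 0.0012]
tray tri [ 0.5945 -0.3161  0.021 ] gap 0.0006
mat [ 0.4423 -0.3366] 87.90635891899618 0.14870442492634314 0.09784204986644421
block [ 0.4432 -0.3338] 82.9047379656421 0.08338789575978234 0.030786898307202402
block tri [ 0.4434 -0.3356  0.0545] gap 0.0022
extr [0.5523 0.3806] [[0.5926 0.464 ]
 [0.6405 0.36  ]
 [0.5135 0.2971]
 [0.4626 0.4011]] [np.float64(0.11451800308586924), np.float64(0.14168056765789563), np.float64(0.11573568336993185), np.float64(0.1444182372392143)]
intake dir -64.60967352359485
handle [0.5468 0.3712]
handle tri [0.5547 0.3787 0.1925] gap 0.0053
```

The triangulated heights (rail about 35–45, fittings about 38, tray rim 21–28, block top 55) agree with the text to within a few mm. The sizes match too: rail 374×70, mat 149×98, and both marks 171×143. The sash is turned +1.9°. The working mark comes out at (0.442,0.320) from both the tape and the rail.

Hinge-like candidates are the steel plate with three holes on the rail at (344,193), and the black bar at (460,234), which is the wrong colour and off the rail. The pull on the rail is at (313,199), and its pink look-alike at (327,237) stays. I chose the steel ones on the rail; crop c1 has confirmed this. Next is the move planner.

```bash
cat > p.py <<'E'
import sys
from h import *
from scipy.spatial.transform import Rotation as Ro
def rot(yaw): 
    t=np.radians(yaw); y=np.array([np.cos(t),np.sin(t),0]); z=np.array([0,0,-1.]); return np.stack([np.cross(y,z),y,z],1)
s=bot.read_state(); p,R=np.array(s["position"]),np.array(s["tcp_rot"])
print("t %.2f"%s["time_s"],"pos",p.round(4),"yaw %.1f"%np.degrees(np.arctan2(R[1,1],R[0,1])),"F",np.round(s["force"],1),"open %.3f grip %.1f"%(s["opening"],s["grasp_force"]),"j6 %.0f"%s["joint_positions"][5])
for a in sys.argv[1:]:
    *q,yaw=map(float,a.split(",")); N=rot(yaw); d=(R.T@(np.array(q)-p))*1000; w=Ro.from_matrix(R.T@N).as_rotvec()
    print("xyz",d.round(1),"|%.0f|"%np.linalg.norm(d),"rot",w.round(3),"%.0fdeg"%np.degrees(np.linalg.norm(w))); p,R=np.array(q),N
E
python3 p.py .30,.45,.26,40 .44,.25,.22,0 .456,.02,.16,-10.9 .459,-.1235,.09,-10.9 .459,-.1235,.0447,-10.9
```

```text
t 0.10 pos [0.1536 0.6052 0.2297] yaw 75.7 F [ 0.7 -0.6 -0.1] open 0.999 grip 0.0 j6 -10
xyz [-180.1 -114.4  -30.2] |215| rot [-0.002  0.     0.624] 36deg
xyz [-243.2  -21.3   40. ] |247| rot [0.    0.    0.698] 40deg
xyz [-230.   16.   60.] |238| rot [0.   0.   0.19] 11deg
xyz [-140.3   30.1   70. ] |160| rot [0. 0. 0.] 0deg
xyz [ 0.   0.  45.3] |45| rot [0. 0. 0.] 0deg
```

```bash
python3 -m handwheel '[{"delta_rot":[0,0,0.12],"xyz":[-36,-23,-6],"hand":0},{"delta_rot":[0,0,0.25],"xyz":[-72,-46,-12],"hand":0},{"delta_rot":[0,0,0.38],"xyz":[-110,-70,-18],"hand":0},{"delta_rot":[0,0,0.5],"xyz":[-145,-92,-24],"hand":0},{"delta_rot":[0,0,0.624],"xyz":[-180,-114,-30],"hand":0}]'
python3 -m handwheel '[{"delta_rot":[0,0,0.14],"xyz":[-49,-4,8],"hand":0},{"delta_rot":[0,0,0.28],"xyz":[-98,-8,16],"hand":0},{"delta_rot":[0,0,0.42],"xyz":[-146,-13,24],"hand":0},{"delta_rot":[0,0,0.56],"xyz":[-195,-17,32],"hand":0},{"delta_rot":[0,0,0.698],"xyz":[-243,-21,40],"hand":0}]'
python3 -m handwheel '[{"delta_rot":[0,0,0.04],"xyz":[-46,3,12],"hand":0},{"delta_rot":[0,0,0.08],"xyz":[-92,6,24],"hand":0},{"delta_rot":[0,0,0.12],"xyz":[-138,10,36],"hand":0},{"delta_rot":[0,0,0.16],"xyz":[-184,13,48],"hand":0},{"delta_rot":[0,0,0.19],"xyz":[-230,16,60],"hand":0}]'
python3 -m handwheel '[{"delta_rot":[0,0,0],"xyz":[-35,8,18],"hand":0},{"delta_rot":[0,0,0],"xyz":[-70,15,35],"hand":0},{"delta_rot":[0,0,0],"xyz":[-105,23,52],"hand":0},{"delta_rot":[0,0,0],"xyz":[-140,30,70],"hand":0},{"delta_rot":[0,0,0],"xyz":[-140,30,70],"hand":0}]'
python3 p.py .459,-.1235,.0447,-10.9
```

```text
time_s: 0.72
position: [0.3009, 0.4496, 0.2604]
tcp_rot: [[-0.64, 0.769, -0.001], [0.769, 0.64, -0.001], [-0.0, -0.001, -1.0]]
force: [0.8, -0.4, -0.2]
opening: 0.546
grasp_force: 0.0
time_s: 1.35
position: [0.4409, 0.2498, 0.2201]
tcp_rot: [[0.005, 1.0, -0.0], [1.0, -0.005, -0.0], [-0.0, -0.0, -1.0]]
force: [-0.3, 0.3, -0.2]
opening: 0.498
grasp_force: 0.0
time_s: 1.98
position: [0.4563, 0.0198, 0.1601]
tcp_rot: [[0.19, 0.982, 0.0], [0.982, -0.19, 0.0], [0.0, 0.0, -1.0]]
force: [-0.2, 0.1, 0.4]
opening: 0.503
grasp_force: 0.0
time_s: 2.6
position: [0.4593, -0.1239, 0.0893]
tcp_rot: [[0.193, 0.981, -0.001], [0.981, -0.193, 0.001], [0.0, -0.001, -1.0]]
force: [-0.1, 0.8, 0.4]
opening: 0.499
grasp_force: 0.0
t 2.60 pos [ 0.4593 -0.1239  0.0893] yaw -11.1 F [-0.1  0.8  0.4] open 0.499 grip 0.0 j6 -17
xyz [ 0.3 -0.3 44.6] |45| rot [-0.001 -0.    -0.004] 0deg
```

```bash
python3 -m handwheel '[{"delta_rot":[0,0,0],"xyz":[0,0,15],"hand":0},{"delta_rot":[0,0,0],"xyz":[0,0,30],"hand":0},{"delta_rot":[0,0,0],"xyz":[0,0,40],"hand":0},{"delta_rot":[0,0,0],"xyz":[0,0,44],"hand":0},{"delta_rot":[0,0,0],"xyz":[0,0,44.5],"hand":0}]'
python3 -m handwheel '[{"delta_rot":[0,0,0],"xyz":[0,0,0],"hand":1},{"delta_rot":[0,0,0],"xyz":[0,0,0],"hand":1},{"delta_rot":[0,0,0],"xyz":[0,0,0],"hand":1},{"delta_rot":[0,0,0],"xyz":[0,0,0],"hand":1},{"delta_rot":[0,0,0],"xyz":[0,0,0],"hand":1}]'
python3 -m handwheel '[{"delta_rot":[0,0,0],"xyz":[0,0,-10],"hand":1},{"delta_rot":[0,0,0],"xyz":[0,0,-30],"hand":1},{"delta_rot":[0,0,0],"xyz":[0,0,-50],"hand":1},{"delta_rot":[0,0,0],"xyz":[0,0,-70],"hand":1},{"delta_rot":[0,0,0],"xyz":[0,0,-70],"hand":1}]'
python3 p.py .573,-.350,.1147,2 .573,-.350,.060,2 .573,-.350,.0145,2
```

```text
time_s: 3.22
position: [0.4594, -0.1215, 0.0461]
tcp_rot: [[0.188, 0.982, -0.0], [0.982, -0.188, 0.0], [0.0, -0.0, -1.0]]
force: [0.1, 0.6, -0.4]
opening: 0.5
grasp_force: 0.0
time_s: 3.85
position: [0.4596, -0.1221, 0.0463]
tcp_rot: [[0.189, 0.982, 0.001], [0.982, -0.189, -0.0], [-0.0, 0.001, -1.0]]
force: [0.1, 0.0, 2.8]
opening: 0.263
grasp_force: 30.0
time_s: 4.47
position: [0.4601, -0.1223, 0.1174]
tcp_rot: [[0.189, 0.982, 0.003], [0.982, -0.189, -0.002], [-0.001, 0.003, -1.0]]
force: [0.5, -0.4, -1.1]
opening: 0.267
grasp_force: 30.0
t 4.47 pos [ 0.4601 -0.1223  0.1174] yaw -10.9 F [ 0.5 -0.4 -1.1] open 0.267 grip 30.0 j6 -17
xyz [-202.3  153.8    3.4] |254| rot [ 0.003  0.001 -0.225] 13deg
xyz [ 0.   0.  54.7] |55| rot [0. 0. 0.] 0deg
xyz [ 0.   0.  45.5] |46| rot [0. 0. 0.] 0deg
```

```bash
python3 -m handwheel '[{"delta_rot":[0,0,-0.05],"xyz":[-41,31,0],"hand":1},{"delta_rot":[0,0,-0.1],"xyz":[-82,62,0],"hand":1},{"delta_rot":[0,0,-0.15],"xyz":[-122,93,0],"hand":1},{"delta_rot":[0,0,-0.2],"xyz":[-162,124,2],"hand":1},{"delta_rot":[0,0,-0.225],"xyz":[-202,154,3],"hand":1}]'
python3 -m handwheel '[{"delta_rot":[0,0,0],"xyz":[0,0,25],"hand":1},{"delta_rot":[0,0,0],"xyz":[0,0,55],"hand":1},{"delta_rot":[0,0,0],"xyz":[0,0,75],"hand":1},{"delta_rot":[0,0,0],"xyz":[0,0,90],"hand":1},{"delta_rot":[0,0,0],"xyz":[0,0,99],"hand":1}]'
python3 -m handwheel '[{"delta_rot":[0,0,0],"xyz":[0,0,0],"hand":0.2},{"delta_rot":[0,0,0],"xyz":[0,0,0],"hand":0.2},{"delta_rot":[0,0,0],"xyz":[0,0,0],"hand":0.2},{"delta_rot":[0,0,0],"xyz":[0,0,-20],"hand":0.2},{"delta_rot":[0,0,0],"xyz":[0,0,-50],"hand":0.2}]'
python3 p.py .50,-.15,.12,-12.6 .448,-.036,.08,-12.6 .448,-.036,.0495,-12.6
```

```text
time_s: 5.1
position: [0.5723, -0.3503, 0.1115]
tcp_rot: [[-0.036, 0.999, -0.002], [0.999, 0.036, 0.002], [0.002, -0.002, -1.0]]
force: [0.8, 0.1, -1.2]
opening: 0.266
grasp_force: 30.0
time_s: 5.72
position: [0.5722, -0.349, 0.0138]
tcp_rot: [[-0.035, 0.999, -0.001], [0.999, 0.035, 0.001], [0.001, -0.001, -1.0]]
force: [-6.9, 5.5, 40.8]
opening: 0.269
grasp_force: 30.0
time_s: 6.35
position: [0.5721, -0.349, 0.0648]
tcp_rot: [[-0.035, 0.999, -0.001], [0.999, 0.035, 0.001], [0.001, -0.001, -1.0]]
force: [-0.4, 0.1, 0.3]
opening: 0.399
grasp_force: 0.0
t 6.35 pos [ 0.5721 -0.349   0.0648] yaw 2.0 F [-0.4  0.1  0.3] open 0.399 grip 0.0 j6 -43
xyz [201.5 -65.1 -54.9] |219| rot [-0.001 -0.001  0.255] 15deg
xyz [ 99.9 -75.6  40. ] |132| rot [0. 0. 0.] 0deg
xyz [ 0.   0.  30.5] |30| rot [0. 0. 0.] 0deg
```

```bash
python3 -m handwheel '[{"delta_rot":[0,0,0.05],"xyz":[40,-13,-30],"hand":0.1},{"delta_rot":[0,0,0.1],"xyz":[80,-26,-55],"hand":0},{"delta_rot":[0,0,0.15],"xyz":[121,-39,-55],"hand":0},{"delta_rot":[0,0,0.2],"xyz":[161,-52,-55],"hand":0},{"delta_rot":[0,0,0.255],"xyz":[202,-65,-55],"hand":0}]'
python3 -m handwheel '[{"delta_rot":[0,0,0],"xyz":[33,-25,10],"hand":0},{"delta_rot":[0,0,0],"xyz":[67,-50,20],"hand":0},{"delta_rot":[0,0,0],"xyz":[100,-76,30],"hand":0},{"delta_rot":[0,0,0],"xyz":[100,-76,40],"hand":0},{"delta_rot":[0,0,0],"xyz":[100,-76,40],"hand":0}]'
python3 -m handwheel '[{"delta_rot":[0,0,0],"xyz":[0,0,10],"hand":0},{"delta_rot":[0,0,0],"xyz":[0,0,20],"hand":0},{"delta_rot":[0,0,0],"xyz":[0,0,30],"hand":0},{"delta_rot":[0,0,0],"xyz":[0,0,30],"hand":0.5},{"delta_rot":[0,0,0],"xyz":[0,0,30],"hand":1}]'
python3 -m handwheel '[{"delta_rot":[0,0,0],"xyz":[0,0,0],"hand":1},{"delta_rot":[0,0,0],"xyz":[0,0,0],"hand":1},{"delta_rot":[0,0,0],"xyz":[0,0,0],"hand":1},{"delta_rot":[0,0,0],"xyz":[0,0,-10],"hand":1},{"delta_rot":[0,0,0],"xyz":[0,0,-70],"hand":1}]'
python3 p.py .573,-.278,.1195,2
```

```text
time_s: 6.98
position: [0.5005, -0.1489, 0.1208]
tcp_rot: [[0.22, 0.975, 0.003], [0.975, -0.22, -0.001], [-0.001, 0.003, -1.0]]
force: [0.0, 0.2, 0.9]
opening: 0.499
grasp_force: 0.0
time_s: 7.6
position: [0.4493, -0.0361, 0.0795]
tcp_rot: [[0.218, 0.976, 0.002], [0.976, -0.218, -0.001], [-0.0, 0.002, -1.0]]
force: [-0.4, -0.1, 0.4]
opening: 0.498
grasp_force: 0.0
time_s: 8.22
position: [0.448, -0.0356, 0.0489]
tcp_rot: [[0.218, 0.976, -0.0], [0.976, -0.218, 0.0], [0.0, -0.0, -1.0]]
force: [-0.6, -0.5, 0.7]
opening: 0.356
grasp_force: 0.0
time_s: 8.85
position: [0.4458, -0.0349, 0.1171]
tcp_rot: [[0.219, 0.976, -0.009], [0.976, -0.219, 0.003], [0.001, -0.01, -1.0]]
force: [1.1, -0.9, -0.1]
opening: 0.11
grasp_force: 30.0
t 8.85 pos [ 0.4458 -0.0349  0.1171] yaw -12.6 F [ 1.1 -0.9 -0.1] open 0.110 grip 30.0 j6 -6
xyz [-209.4  177.3   -4.3] |274| rot [-0.009 -0.002 -0.255] 15deg
```

```bash
python3 -m handwheel '[{"delta_rot":[0,0,-0.05],"xyz":[-42,35,0],"hand":1},{"delta_rot":[0,0,-0.1],"xyz":[-84,70,0],"hand":1},{"delta_rot":[0,0,-0.15],"xyz":[-126,105,0],"hand":1},{"delta_rot":[0,0,-0.2],"xyz":[-168,140,0],"hand":1},{"delta_rot":[0,0,-0.255],"xyz":[-209,175,0],"hand":1}]'
python3 -m handwheel '[{"delta_rot":[0,0,0],"xyz":[0,0,25],"hand":1},{"delta_rot":[0,0,0],"xyz":[0,0,55],"hand":1},{"delta_rot":[0,0,0],"xyz":[0,0,80],"hand":1},{"delta_rot":[0,0,0],"xyz":[0,0,95],"hand":1},{"delta_rot":[0,0,0],"xyz":[0,0,100.5],"hand":1}]'
python3 -m handwheel '[{"delta_rot":[0,0,0],"xyz":[0,0,0],"hand":0.3},{"delta_rot":[0,0,0],"xyz":[0,0,0],"hand":0.3},{"delta_rot":[0,0,0],"xyz":[0,0,0],"hand":0.3},{"delta_rot":[0,0,0],"xyz":[0,0,-20],"hand":0.3},{"delta_rot":[0,0,0],"xyz":[0,0,-70],"hand":0.3}]'
python3 -c "
from h import *
snap('top','pics/top1.png');snap('side','pics/side1.png')
t=cv2.imread('pics/top1.png');s=cv2.imread('pics/side1.png')
r=lambda im,x,y,w,h,k:cv2.resize(im[y:y+h,x:x+w],None,fx=k,fy=k,interpolation=cv2.INTER_CUBIC)
cv2.imwrite('pics/c5.png',np.vstack([r(t,220,115,220,100,3.6),r(s,220,135,220,63,3.6)]))
"
python3 p.py .55,-.05,.13,7 .457,.10,.10,7 .456,.157,.10,7
```

```text
time_s: 9.48
position: [0.5736, -0.2792, 0.1198]
tcp_rot: [[-0.036, 0.999, 0.0], [0.999, 0.036, 0.0], [0.0, 0.0, -1.0]]
force: [0.1, -0.2, -0.3]
opening: 0.11
grasp_force: 30.0
time_s: 10.1
position: [0.5729, -0.2774, 0.0181]
tcp_rot: [[-0.035, 0.999, -0.001], [0.999, 0.035, 0.001], [0.001, -0.001, -1.0]]
force: [0.8, -0.6, -0.0]
opening: 0.113
grasp_force: 30.0
time_s: 10.72
position: [0.5718, -0.2768, 0.0883]
tcp_rot: [[-0.035, 0.999, -0.004], [0.999, 0.035, 0.003], [0.003, -0.004, -1.0]]
force: [0.9, -0.2, 0.4]
opening: 0.347
grasp_force: 0.0
t 10.82 pos [ 0.5771 -0.2803  0.0955] yaw 2.0 F [ 1.1 -1.3  0.4] open 0.352 grip 0.0 j6 -38
xyz [230.8 -18.6 -36.5] |234| rot [ 0.01   0.008 -0.087] 5deg
xyz [160.2 -74.   30. ] |179| rot [0. 0. 0.] 0deg
xyz [56.7  6.   0. ] |57| rot [0. 0. 0.] 0deg
```

View pics/c5.png

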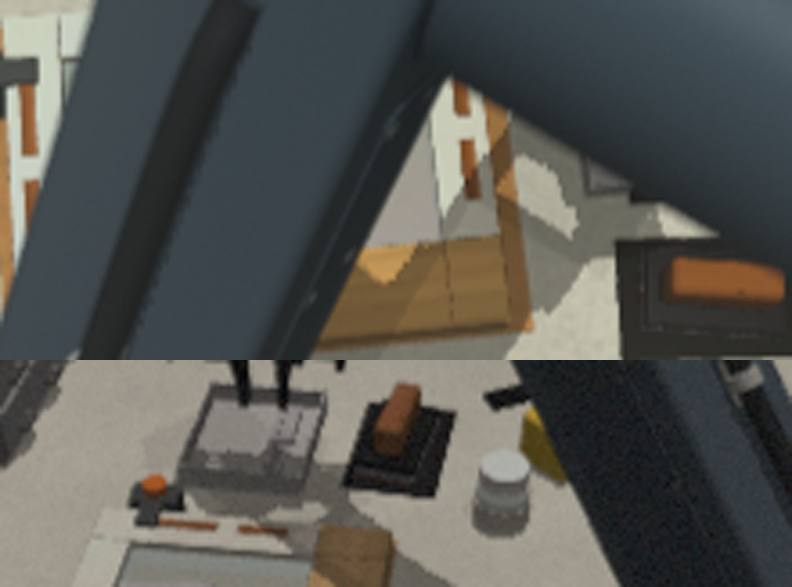

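The hinge and pull are in the tray, at about c5 (245,460) and (290,430), and the rail's right half is clear. The peg is next.

```bash
python3 -m handwheel '[{"delta_rot":[0,0,-0.02],"xyz":[46,-3,-20],"hand":0.1},{"delta_rot":[0,0,-0.04],"xyz":[92,-6,-40],"hand":0},{"delta_rot":[0,0,-0.06],"xyz":[138,-9,-40],"hand":0},{"delta_rot":[0,0,-0.08],"xyz":[184,-12,-40],"hand":0},{"delta_rot":[0,0,-0.087],"xyz":[229,-15,-40],"hand":0}]'
python3 -m handwheel '[{"delta_rot":[0,0,0],"xyz":[45,-17,0],"hand":0},{"delta_rot":[0,0,0],"xyz":[90,-34,10],"hand":0},{"delta_rot":[0,0,0],"xyz":[135,-51,20],"hand":0},{"delta_rot":[0,0,0],"xyz":[180,-68,30],"hand":0},{"delta_rot":[0,0,0],"xyz":[217,-68,30],"hand":0}]'
python3 p.py .456,.157,.10,7 .456,.157,.052,7
```

```text
time_s: 11.45
position: [0.5502, -0.048, 0.1297]
tcp_rot: [[-0.122, 0.993, 0.002], [0.993, 0.122, -0.0], [-0.001, 0.002, -1.0]]
force: [0.3, -0.5, 0.3]
opening: 0.502
grasp_force: 0.0
time_s: 12.08
position: [0.4537, 0.159, 0.0987]
tcp_rot: [[-0.122, 0.992, -0.003], [0.992, 0.122, -0.0], [0.0, -0.003, -1.0]]
force: [0.4, -1.3, 0.4]
opening: 0.5
grasp_force: 0.0
t 12.07 pos [0.4537 0.159  0.0987] yaw 7.0 F [ 0.4 -1.3  0.4] open 0.500 grip 0.0 j6 -1
xyz [-2.3  2.  -1.3] |3| rot [-0.003 -0.     0.   ] 0deg
xyz [ 0.  0. 48.] |48| rot [0. 0. 0.] 0deg
```

```bash
python3 -m handwheel '[{"delta_rot":[0,0,0],"xyz":[0,0,12],"hand":0},{"delta_rot":[0,0,0],"xyz":[0,0,24],"hand":0},{"delta_rot":[0,0,0],"xyz":[0,0,36],"hand":0},{"delta_rot":[0,0,0],"xyz":[0,0,47],"hand":0},{"delta_rot":[0,0,0],"xyz":[0,0,47],"hand":1}]'
python3 -m handwheel '[{"delta_rot":[0,0,0],"xyz":[0,0,0],"hand":1},{"delta_rot":[0,0,0],"xyz":[0,0,0],"hand":1},{"delta_rot":[0,0,0],"xyz":[0,0,0],"hand":1},{"delta_rot":[0,0,0],"xyz":[0,0,0],"hand":1},{"delta_rot":[0,0,0],"xyz":[0,0,-10],"hand":1}]'
python3 -m handwheel '[{"delta_rot":[0,0,0],"xyz":[0,0,-20],"hand":1},{"delta_rot":[0,0,0],"xyz":[0,0,-40],"hand":1},{"delta_rot":[0,0,0],"xyz":[0,0,-60],"hand":1},{"delta_rot":[0,0,0],"xyz":[0,0,-70],"hand":1},{"delta_rot":[0,0,0],"xyz":[0,0,-70],"hand":1}]'
python3 p.py .53,-.06,.132,5 .62,-.314,.132,2;  python3 -c "
from rig import bot;print(bot.read_state()['joint_positions'])"
```

```text
time_s: 12.7
position: [0.4558, 0.157, 0.0504]
tcp_rot: [[-0.12, 0.993, -0.002], [0.993, 0.12, -0.0], [0.0, -0.002, -1.0]]
force: [-0.2, -0.4, -0.5]
opening: 0.45
grasp_force: 0.0
time_s: 13.32
position: [0.4557, 0.1577, 0.0615]
tcp_rot: [[-0.122, 0.993, -0.002], [0.993, 0.122, -0.0], [0.0, -0.002, -1.0]]
force: [-0.4, 0.1, -0.9]
opening: 0.115
grasp_force: 30.0
time_s: 13.95
position: [0.4567, 0.1578, 0.1323]
tcp_rot: [[-0.122, 0.993, 0.002], [0.993, 0.122, 0.0], [-0.0, 0.002, -1.0]]
force: [-0.9, -1.0, -0.4]
opening: 0.12
grasp_force: 30.0
t 13.95 pos [0.4567 0.1578 0.1323] yaw 7.0 F [-0.9 -1.  -0.4] open 0.120 grip 30.0 j6 -1
xyz [-225.1   46.2    0.4] |230| rot [0.002 0.    0.035] 2deg
xyz [-260.9   67.5    0. ] |269| rot [0.    0.    0.052] 3deg
[ 5.78238985e+00  2.84671440e+01  1.07621540e+02 -1.17810925e-03
  4.38056564e+01 -1.21240837e+00]
```

```bash
python3 -m handwheel '[{"delta_rot":[0,0,0],"xyz":[-45,9,0],"hand":1},{"delta_rot":[0,0,0.01],"xyz":[-90,18,0],"hand":1},{"delta_rot":[0,0,0.02],"xyz":[-135,27,0],"hand":1},{"delta_rot":[0,0,0.03],"xyz":[-180,37,0],"hand":1},{"delta_rot":[0,0,0.035],"xyz":[-225,46,0],"hand":1}]'
python3 -m handwheel '[{"delta_rot":[0,0,0.01],"xyz":[-54,13,0],"hand":1},{"delta_rot":[0,0,0.02],"xyz":[-108,27,0],"hand":1},{"delta_rot":[0,0,0.03],"xyz":[-160,40,0],"hand":1},{"delta_rot":[0,0,0.04],"xyz":[-211,54,0],"hand":1},{"delta_rot":[0,0,0.052],"xyz":[-261,68,0],"hand":1}]'
python3 -m handwheel '[{"delta_rot":[0,0,0],"xyz":[0,0,30],"hand":1},{"delta_rot":[0,0,0],"xyz":[0,0,60],"hand":1},{"delta_rot":[0,0,0],"xyz":[0,0,90],"hand":1},{"delta_rot":[0,0,0],"xyz":[0,0,105],"hand":1},{"delta_rot":[0,0,0],"xyz":[0,0,110.5],"hand":1}]'
python3 -m handwheel '[{"delta_rot":[0,0,0],"xyz":[0,0,0],"hand":0.3},{"delta_rot":[0,0,0],"xyz":[0,0,0],"hand":0.3},{"delta_rot":[0,0,0],"xyz":[0,0,0],"hand":0.3},{"delta_rot":[0,0,0],"xyz":[0,0,-15],"hand":0.3},{"delta_rot":[0,0,0],"xyz":[0,0,-50],"hand":0.3}]'
python3 -m handwheel '[{"delta_rot":[0,0,0],"xyz":[0,0,-50],"hand":0},{"delta_rot":[0,0,0],"xyz":[0,0,-100],"hand":-0.5},{"delta_rot":[0,0,0],"xyz":[0,0,-150],"hand":-1},{"delta_rot":[0,0,0],"xyz":[0,0,-200],"hand":-1},{"delta_rot":[0,0,0],"xyz":[0,0,-220],"hand":-1}]'
python3 p.py .60,-.1,.31,-20 .60,.13,.31,-62  .556,.30,.31,-62
```

```text
time_s: 14.58
position: [0.5291, -0.0613, 0.1305]
tcp_rot: [[-0.086, 0.996, -0.002], [0.996, 0.086, 0.001], [0.001, -0.002, -1.0]]
force: [0.6, 0.2, 0.9]
opening: 0.119
grasp_force: 30.0
time_s: 15.2
position: [0.6195, -0.3154, 0.1299]
tcp_rot: [[-0.034, 0.999, -0.002], [0.999, 0.034, 0.002], [0.002, -0.002, -1.0]]
force: [1.1, 0.3, -0.5]
opening: 0.115
grasp_force: 30.0
time_s: 15.82
position: [0.6185, -0.3132, 0.0199]
tcp_rot: [[-0.035, 0.999, -0.004], [0.999, 0.035, 0.003], [0.003, -0.004, -1.0]]
force: [-5.9, 1.9, 15.1]
opening: 0.112
grasp_force: 30.0
time_s: 16.45
position: [0.6188, -0.3134, 0.0708]
tcp_rot: [[-0.035, 0.999, -0.003], [0.999, 0.035, 0.002], [0.002, -0.003, -1.0]]
force: [-0.4, -0.4, -0.4]
opening: 0.342
grasp_force: 0.0
time_s: 17.08
position: [0.6211, -0.3149, 0.2972]
tcp_rot: [[-0.035, 0.999, 0.007], [0.999, 0.035, -0.005], [-0.005, 0.007, -1.0]]
force: [0.7, 0.4, -0.2]
opening: 0.836
grasp_force: 0.0
t 17.07 pos [ 0.6211 -0.3149  0.2972] yaw 2.0 F [ 0.7  0.4 -0.2] open 0.836 grip 0.0 j6 -38
xyz [215.4 -13.4 -14.1] |216| rot [0.008 0.004 0.384] 22deg
xyz [216.1 -78.7   0. ] |230| rot [0.    0.    0.733] 42deg
xyz [  41.  -170.8    0. ] |176| rot [0. 0. 0.] 0deg
```

Run:
```python
from m import *
print("=====")
im=snap("top","pics/top2.png"); o=cv2.cvtColor(cv2.imread("pics/top0.png"),cv2.COLOR_BGR2RGB)
print("diff extr",np.abs(im[115:250,100:215].astype(int)-o[115:250,100:215]).mean(),"diff block",np.abs(im[175:220,385:450].astype(int)-o[175:220,385:450]).mean())
g=im[125:190,115:165].astype(int).sum(2); m=(g<115).astype(np.uint8)  # dark handle
n,l,st,ce=cv2.connectedComponentsWithStats(m)
for i in range(1,n):
    if st[i,4]>60:
        pts=np.argwhere(l==i)[:,::-1]+[115,125]; r=cv2.minAreaRect(pts.astype(np.float32)); print(st[i],r)
        P=np.array([at("top",q,.208)[:2] for q in cv2.boxPoints(r)]); print(P.mean(0),P)
        e=P-np.roll(P,1,0); print(np.degrees(np.arctan2(e[:,1],e[:,0])),np.linalg.norm(e,axis=1))
cv2.imwrite("pics/c6.png",cv2.cvtColor(np.vstack([cv2.resize(im[115:235,100:230],None,fx=3,fy=3,interpolation=2),cv2.resize(im[110:170,340:470],None,fx=3,fy=3,interpolation=2)]),cv2.COLOR_BGR2RGB))
```

```text
rail tri
+y+x [0.4778 0.2073 0.0509] gap 0.0004
-y+x [ 0.4973 -0.1662  0.0287] gap 0.0012
-y-x [ 0.4246 -0.168   0.0338] gap 0.0020
+y-x [0.4099 0.2011 0.045 ] gap 0.0006
rail c [0.453  0.0203] len 0.3741232706831317 wid 0.06997231878577867 0.071813987972295 ydir [-0.0335  0.9994] 91.92218970367082
work mark [0.4429 0.3202]
W corners [array([0.53  , 0.2513]), array([0.3581, 0.2453]), array([0.3545, 0.3884])] centre [0.4422 0.3199] [np.float64(0.1719890011301549), np.float64(0.14318729924663404)]
P corners [array([0.6623, 0.3642]), array([0.514 , 0.2797]), array([0.4423, 0.4023])] centre [0.5523 0.3833] [np.float64(0.17076173222870367), np.float64(0.14199876578266943)]
peg [0.4553 0.156 ] ang 97.16845951585724 len 0.05064455387886476 wid 0.02093217869595826
  tri [0.4554 0.1569 0.0355] gap 0.0017
  side [0.4537 0.1599]
pull [ 0.4479 -0.0361] ang 77.41584764951504 len 0.06232276124280607 wid 0.017650385798963008
  tri [ 0.4476 -0.0361  0.0387] gap 0.0006
  side [ 0.4472 -0.0364]
hinge [ 0.4583 -0.1233] ang 79.12949593814666 len 0.05924760297861172 wid 0.02523093644407112
  tri [ 0.4594 -0.1239  0.0379] gap 0.0004
  side [ 0.4579 -0.1179]
tray [ 0.5925 -0.3142] [-0.0051  0.1499] [0.1276 0.0012]
tray tri [ 0.5945 -0.3161  0.021 ] gap 0.0006
mat [ 0.4423 -0.3366] 87.90635891899618 0.14870442492634314 0.09784204986644421
block [ 0.4432 -0.3338] 82.9047379656421 0.08338789575978234 0.030786898307202402
block tri [ 0.4434 -0.3356  0.0545] gap 0.0022
extr [0.5523 0.3806] [[0.5926 0.464 ]
 [0.6405 0.36  ]
 [0.5135 0.2971]
 [0.4626 0.4011]] [np.float64(0.11451800308586924), np.float64(0.14168056765789563), np.float64(0.11573568336993185), np.float64(0.1444182372392143)]
intake dir -64.60967352359485
handle [0.5468 0.3712]
handle tri [0.5547 0.3787 0.1925] gap 0.0053
=====
diff extr 59.089318303811055 diff block 45.82415954415954
```

View pics/c6.png

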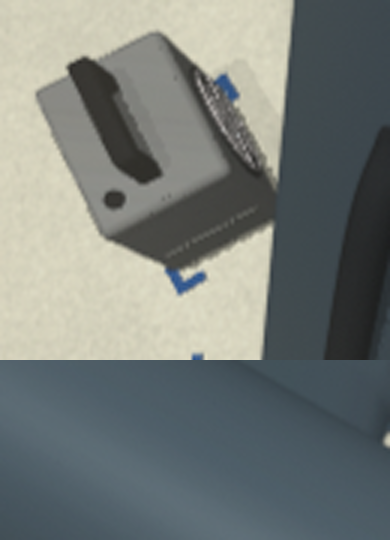

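The lighting changed. The extractor stands as before (handle bar from c6 (80,65) to (148,172)), and the arm hides the tray for now. I'll move over the handle.

```bash
python3 -m handwheel '[{"delta_rot":[0,0,0.08],"xyz":[43,-3,-2],"hand":-1},{"delta_rot":[0,0,0.16],"xyz":[86,-5,-4],"hand":-1},{"delta_rot":[0,0,0.24],"xyz":[129,-8,-8],"hand":-1},{"delta_rot":[0,0,0.32],"xyz":[172,-10,-8],"hand":-1},{"delta_rot":[0,0,0.384],"xyz":[215,-13,-8],"hand":-1}]'
python3 -m handwheel '[{"delta_rot":[0,0,0.147],"xyz":[43,-16,0],"hand":-1},{"delta_rot":[0,0,0.293],"xyz":[86,-32,0],"hand":-1},{"delta_rot":[0,0,0.44],"xyz":[130,-48,0],"hand":-1},{"delta_rot":[0,0,0.586],"xyz":[173,-63,0],"hand":-1},{"delta_rot":[0,0,0.733],"xyz":[216,-79,0],"hand":-1}]'
python3 -m handwheel '[{"delta_rot":[0,0,0],"xyz":[16,-52,0],"hand":-1},{"delta_rot":[0,0,0],"xyz":[33,-105,0],"hand":-1},{"delta_rot":[0,0,0],"xyz":[50,-160,0],"hand":-1},{"delta_rot":[0,0,0],"xyz":[65,-210,0],"hand":-1},{"delta_rot":[0,0,0],"xyz":[76,-245,0],"hand":-1}]'
python3 -m handwheel '[{"delta_rot":[0,0,0],"xyz":[0,0,0],"hand":-1},{"delta_rot":[0,0,0],"xyz":[0,0,0],"hand":-1},{"delta_rot":[0,0,0],"xyz":[0,0,0],"hand":-1},{"delta_rot":[0,0,0],"xyz":[0,0,0],"hand":-1},{"delta_rot":[0,0,0],"xyz":[0,0,0],"hand":-1}]'
python3 p.py .5523,.382,.24,-62 .5523,.382,.190,-62
```

```text
time_s: 17.75
position: [0.5986, -0.0982, 0.2992]
tcp_rot: [[0.344, 0.939, 0.0], [0.939, -0.344, 0.0], [0.0, 0.0, -1.0]]
force: [-0.2, -0.6, 1.5]
opening: 1.0
grasp_force: 0.0
time_s: 18.38
position: [0.5984, 0.1318, 0.2992]
tcp_rot: [[0.885, 0.465, 0.0], [0.465, -0.885, -0.0], [0.0, 0.0, -1.0]]
force: [0.6, -0.5, -0.4]
opening: 1.002
grasp_force: 0.0
time_s: 19.0
position: [0.5495, 0.3845, 0.299]
tcp_rot: [[0.882, 0.471, -0.0], [0.471, -0.882, 0.0], [-0.0, -0.0, -1.0]]
force: [-0.4, -0.2, 0.9]
opening: 1.002
grasp_force: 0.0
time_s: 19.62
position: [0.5513, 0.3815, 0.2992]
tcp_rot: [[0.883, 0.468, 0.0], [0.468, -0.883, -0.0], [0.0, 0.0, -1.0]]
force: [-0.2, -1.0, 0.2]
opening: 1.001
grasp_force: 0.0
t 19.62 pos [0.5513 0.3815 0.2992] yaw -62.1 F [-0.2 -1.   0.2] open 1.001 grip 0.0 j6 87
xyz [ 1.1  0.  59.2] |59| rot [ 0.    -0.    -0.001] 0deg
xyz [ 0.  0. 50.] |50| rot [0. 0. 0.] 0deg
```

```bash
python3 -m handwheel '[{"delta_rot":[0,0,0],"xyz":[1,0,30],"hand":-1},{"delta_rot":[0,0,0],"xyz":[1,0,60],"hand":-1},{"delta_rot":[0,0,0],"xyz":[1,0,85],"hand":-0.5},{"delta_rot":[0,0,0],"xyz":[1,0,100],"hand":-0.2},{"delta_rot":[0,0,0],"xyz":[1,0,109],"hand":0}]'
python3 -m handwheel '[{"delta_rot":[0,0,0],"xyz":[0,0,0],"hand":0.3},{"delta_rot":[0,0,0],"xyz":[0,0,0],"hand":0.5},{"delta_rot":[0,0,0],"xyz":[0,0,0],"hand":1},{"delta_rot":[0,0,0],"xyz":[0,0,0],"hand":1},{"delta_rot":[0,0,0],"xyz":[0,0,0],"hand":1}]'
python3 -m handwheel '[{"delta_rot":[0,0,0],"xyz":[0,0,0.3],"hand":1},{"delta_rot":[0,0,0],"xyz":[0,0,0.3],"hand":1},{"delta_rot":[0,0,0],"xyz":[0,0,0.3],"hand":1},{"delta_rot":[0,0,0],"xyz":[0,0,0.3],"hand":1},{"delta_rot":[0,0,0],"xyz":[0,0,0.3],"hand":1}]'
python3 - <<'E'
from h import *
im=snap("top","pics/top3.png");cv2.imwrite("pics/c7.png",cv2.cvtColor(cv2.resize(im[105:250,90:230],None,fx=4,fy=4,interpolation=2),cv2.COLOR_BGR2RGB))
E
python3 p.py .4425,.320,.1897,-88.1
```

```text
time_s: 20.25
position: [0.5519, 0.3827, 0.1894]
tcp_rot: [[0.883, 0.469, -0.0], [0.469, -0.883, -0.0], [-0.0, -0.0, -1.0]]
force: [0.6, 0.1, 0.1]
opening: 0.749
grasp_force: 0.0
time_s: 20.88
position: [0.5516, 0.3834, 0.1904]
tcp_rot: [[0.883, 0.47, 0.0], [0.47, -0.883, 0.001], [0.001, -0.001, -1.0]]
force: [-1.9, 1.7, 3.5]
opening: 0.227
grasp_force: 29.8
time_s: 21.5
position: [0.5517, 0.3832, 0.1904]
tcp_rot: [[0.883, 0.47, 0.0], [0.47, -0.883, 0.001], [0.001, -0.001, -1.0]]
force: [-1.8, 2.1, 6.2]
opening: 0.224
grasp_force: 29.8
t 21.55 pos [0.5517 0.3832 0.1904] yaw -62.0 F [-3.5  1.9  4.7] open 0.229 grip 29.8 j6 87
xyz [-126.1    4.5    0.6] |126| rot [-0.001 -0.     0.456] 26deg
```

```bash
python3 -m handwheel '[{"delta_rot":[0,0,0.02],"xyz":[-6,0,0.3],"hand":1},{"delta_rot":[0,0,0.05],"xyz":[-15,0.4,0.3],"hand":1},{"delta_rot":[0,0,0.085],"xyz":[-24,0.7,0.3],"hand":1},{"delta_rot":[0,0,0.12],"xyz":[-33,1,0.3],"hand":1},{"delta_rot":[0,0,0.152],"xyz":[-42,1.2,0.3],"hand":1}]'
python3 -m handwheel '[{"delta_rot":[0,0,0.03],"xyz":[-8,1.5,0],"hand":1},{"delta_rot":[0,0,0.06],"xyz":[-16.5,3,0],"hand":1},{"delta_rot":[0,0,0.09],"xyz":[-25,4.5,0],"hand":1},{"delta_rot":[0,0,0.12],"xyz":[-33,6,0],"hand":1},{"delta_rot":[0,0,0.152],"xyz":[-41,7.5,0],"hand":1}]'
python3 -m handwheel '[{"delta_rot":[0,0,0.04],"xyz":[-9,3,0],"hand":1},{"delta_rot":[0,0,0.07],"xyz":[-18,6,0],"hand":1},{"delta_rot":[0,0,0.1],"xyz":[-27,9,0],"hand":1},{"delta_rot":[0,0,0.13],"xyz":[-34,12,0],"hand":1},{"delta_rot":[0,0,0.152],"xyz":[-39.5,13.5,0],"hand":1}]'
python3 -m handwheel '[{"delta_rot":[0,0,0],"xyz":[0,0,-0.3],"hand":1},{"delta_rot":[0,0,0],"xyz":[0,0,-0.3],"hand":0.5},{"delta_rot":[0,0,0],"xyz":[0,0,-0.3],"hand":0.5},{"delta_rot":[0,0,0],"xyz":[0,0,-0.3],"hand":0.4},{"delta_rot":[0,0,0],"xyz":[0,0,-0.3],"hand":0.3}]'
python3 - <<'E'
from h import *
im=snap("top","pics/top4.png");j=snap("side","pics/side4.png");f=lambda i,x,y,w,h:cv2.resize(i[y:y+h,x:x+w],None,fx=4,fy=4,interpolation=2)
cv2.imwrite("pics/c7.png",cv2.cvtColor(np.hstack([f(im,120,125,110,140),f(j,200,230,90,140)]),cv2.COLOR_BGR2RGB))
E
python3 p.py .4425,.320,.1897,-88.1
```

```text
time_s: 22.18
position: [0.5166, 0.3617, 0.1904]
tcp_rot: [[0.945, 0.328, 0.004], [0.328, -0.945, 0.001], [0.004, 0.001, -1.0]]
force: [4.7, 0.6, 6.4]
opening: 0.229
grasp_force: 29.8
time_s: 22.8
position: [0.4804, 0.3412, 0.1904]
tcp_rot: [[0.983, 0.182, 0.004], [0.182, -0.983, 0.001], [0.004, -0.0, -1.0]]
force: [4.0, 1.5, 5.4]
opening: 0.227
grasp_force: 29.8
time_s: 23.42
position: [0.444, 0.3206, 0.1903]
tcp_rot: [[1.0, 0.031, 0.004], [0.031, -1.0, 0.001], [0.004, -0.0, -1.0]]
force: [4.1, 1.0, 6.4]
opening: 0.228
grasp_force: 29.8
time_s: 24.05
position: [0.4422, 0.3206, 0.1893]
tcp_rot: [[0.999, 0.033, -0.001], [0.033, -0.999, -0.001], [-0.001, 0.001, -1.0]]
force: [0.3, -0.8, 0.0]
opening: 0.325
grasp_force: 0.0
t 24.15 pos [0.4425 0.3208 0.1895] yaw -88.1 F [-1.1  0.7  0.6] open 0.342 grip 0.0 j6 112
xyz [-0.   0.8 -0.2] |1| rot [ 0.     0.001 -0.   ] 0deg
```

View pics/c7.png

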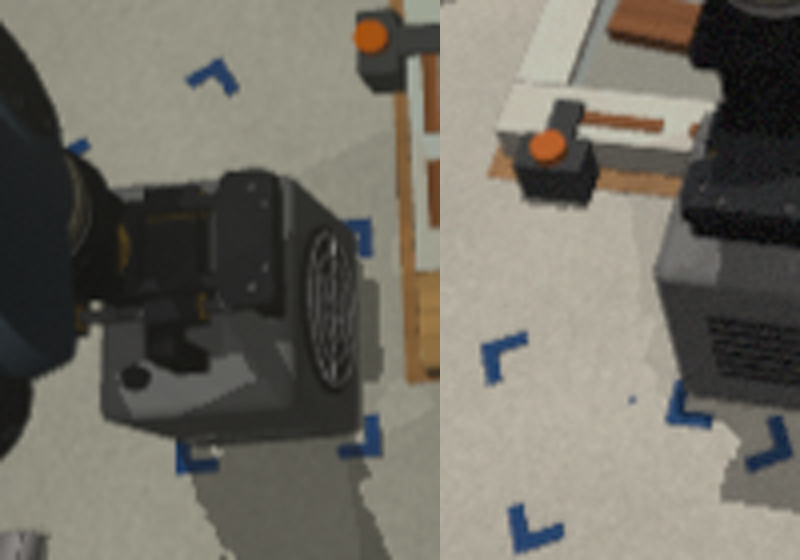

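Run:
```python
from h import *
np.set_printoptions(precision=4,suppress=True)
u=lambda x,y:(np.array((x,y))+.5)/4-.5+np.array((120,125)); s=lambda x,y:(np.array((x-440,y))+.5)/4-.5+np.array((200,230))
for n,q in(("mark BR",(381,453)),("mark BL",(177,473)),("mark TR",(372,221)),("park a",(220,60)),("ext BR base",(360,432)),("ext BL base",(200,447))): print(n,at("top",u(*q),0)[:2])
t=np.radians(1.9);R=np.array([[np.cos(t),-np.sin(t)],[np.sin(t),np.cos(t)]]);c=np.array([.4425,.320])
print("expected ext BR",c+R@[-.075,-.06],"BL",c+R@[-.075,.06],"TR",c+R@[.075,-.06])
print("exp mark BR",c+R@[-.085,-.07],"BL",c+R@[-.085,.07],"TR",c+R@[.085,-.07])
for n,q in(("s mark TL?",(670,422)),("s ext corner",(688,396)),("s park1",(480,350)),("s park2",(520,553))): print(n,at("side",s(*q),0)[:2])
print("exp mark TL",c+R@[.085,.07],"ext TL",c+R@[.075,.06])
```

```text
mark BR [0.3604 0.2452]
mark BL [0.3549 0.3886]
mark TR [0.5299 0.2512]
park a [0.6609 0.3642]
ext BR base [0.3762 0.26  ]
ext BL base [0.3723 0.3728]
expected ext BR [0.3695 0.2575] BL [0.3656 0.3775] TR [0.5194 0.2625]
exp mark BR [0.3599 0.2472] BL [0.3552 0.3871] TR [0.5298 0.2529]
s mark TL? [0.5235 0.3954]
s ext corner [0.517  0.3767]
s park1 [0.6615 0.3681]
s park2 [0.5891 0.4882]
exp mark TL [0.5251 0.3928] ext TL [0.5155 0.3825]
```

```bash
python3 -m handwheel '[{"delta_rot":[0,0,0],"xyz":[0,0,0],"hand":-0.3},{"delta_rot":[0,0,0],"xyz":[0,0,0],"hand":-0.5},{"delta_rot":[0,0,0],"xyz":[0,0,-20],"hand":-0.5},{"delta_rot":[0,0,0],"xyz":[0,0,-60],"hand":-0.5},{"delta_rot":[0,0,0],"xyz":[0,0,-100],"hand":-0.5}]'
python3 -m handwheel '[{"delta_rot":[0,0,-0.09],"xyz":[-1,40,0],"hand":-0.5},{"delta_rot":[0,0,-0.18],"xyz":[-3,80,0],"hand":-0.5},{"delta_rot":[0,0,-0.28],"xyz":[-4,120,0],"hand":-0.5},{"delta_rot":[0,0,-0.38],"xyz":[-5,160,0],"hand":-0.5},{"delta_rot":[0,0,-0.47],"xyz":[-6.6,200,0],"hand":-0.5}]'
python3 -m handwheel '[{"delta_rot":[0,0,-0.09],"xyz":[-19,35,0],"hand":-0.5},{"delta_rot":[0,0,-0.18],"xyz":[-38,70,0],"hand":-0.5},{"delta_rot":[0,0,-0.28],"xyz":[-57,105,0],"hand":-0.5},{"delta_rot":[0,0,-0.38],"xyz":[-76,140,0],"hand":-0.5},{"delta_rot":[0,0,-0.47],"xyz":[-96,175,0],"hand":-0.5}]'
python3 -m handwheel '[{"delta_rot":[0,0,-0.09],"xyz":[-33,23,0],"hand":-0.5},{"delta_rot":[0,0,-0.18],"xyz":[-66,46,0],"hand":-0.5},{"delta_rot":[0,0,-0.28],"xyz":[-99,69,0],"hand":-0.5},{"delta_rot":[0,0,-0.38],"xyz":[-132,92,0],"hand":-0.5},{"delta_rot":[0,0,-0.47],"xyz":[-165,113,0],"hand":-0.5}]'
python3 - <<'E'
from h import *
im=snap("top","pics/top5.png");j=snap("side","pics/side5.png");f=lambda i,x,y,w,h,k:cv2.resize(i[y:y+h,x:x+w],None,fx=k,fy=k,interpolation=2)
a=f(im,130,125,110,130,4); b=f(j,190,240,90,130,4)
cv2.imwrite("pics/c8.png",cv2.cvtColor(np.hstack([a,b]),cv2.COLOR_BGR2RGB))
E
python3 p.py .443,-.334,.13,-5
```

```text
time_s: 24.78
position: [0.4425, 0.3207, 0.2906]
tcp_rot: [[0.999, 0.033, -0.001], [0.033, -0.999, -0.0], [-0.001, 0.0, -1.0]]
force: [0.5, 0.6, 0.6]
opening: 0.736
grasp_force: 0.0
time_s: 25.4
position: [0.4426, 0.1195, 0.2899]
tcp_rot: [[0.875, 0.485, 0.001], [0.485, -0.875, -0.0], [0.0, 0.0, -1.0]]
force: [-0.8, 1.1, -0.2]
opening: 0.751
grasp_force: 0.0
time_s: 26.02
position: [0.4428, -0.0802, 0.2899]
tcp_rot: [[0.561, 0.828, 0.001], [0.828, -0.561, -0.0], [0.0, 0.001, -1.0]]
force: [0.6, 0.1, -0.2]
opening: 0.75
grasp_force: 0.0
time_s: 26.65
position: [0.4433, -0.2803, 0.2898]
tcp_rot: [[0.125, 0.992, 0.0], [0.992, -0.125, -0.0], [-0.0, 0.0, -1.0]]
force: [0.3, 0.4, 0.2]
opening: 0.75
grasp_force: 0.0
t 26.75 pos [ 0.4437 -0.283   0.2898] yaw -7.5 F [-0.2  0.8 -0. ] open 0.747 grip 0.0 j6 -37
xyz [-50.2   5.7 160. ] |168| rot [ 0.002  0.003 -0.044] 3deg
```

View pics/c8.png

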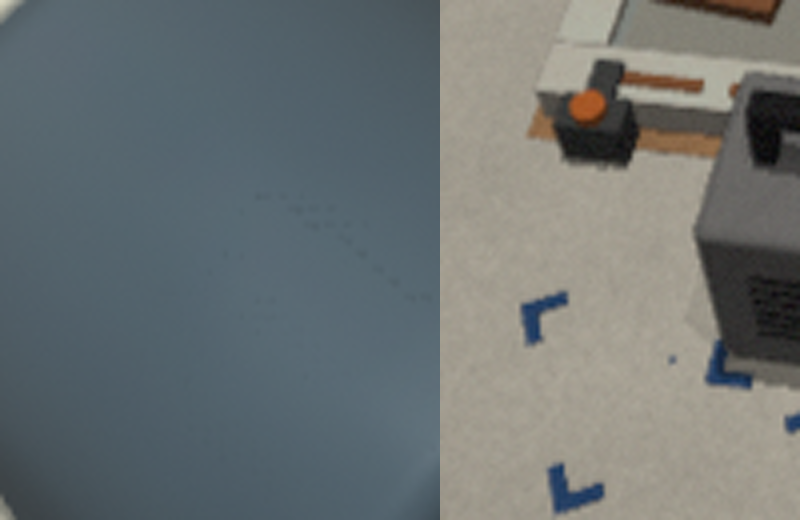

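Run:
```python
from h import *
j=cv2.imread("pics/side5.png");t=cv2.imread("pics/top5.png");f=lambda i,x,y,w,h,k:cv2.resize(i[y:y+h,x:x+w],None,fx=k,fy=k,interpolation=2)
a=f(j,250,240,100,120,5); b=f(j,265,135,60,60,5); c=f(t,380,165,60,60,5)
for z,q in((0,0),(.156,1)):
  R=np.array([[np.cos(.0332),-np.sin(.0332)],[np.sin(.0332),np.cos(.0332)]])
  for sx in(-1,1):
    for sy in(-1,1): print(z,sx,sy,((proj("side",[*(np.array([.4425,.32])+R@[sx*.075,sy*.06]),z])-[250,240]+.5)*5-.5).round(1))
cv2.imwrite("pics/c9.png",np.hstack([a,np.vstack([b,c])]))
```

```text
0 -1 -1 [379.2 282.3]
0 -1 1 [350.2 492.8]
0 1 -1 [112.1 251.8]
0 1 1 [ 59.9 456.1]
0.156 -1 -1 [378.9 114.8]
0.156 -1 1 [346.  336.2]
0.156 1 -1 [80.2 83.7]
0.156 1 1 [ 18.  297.7]
```

View pics/c9.png

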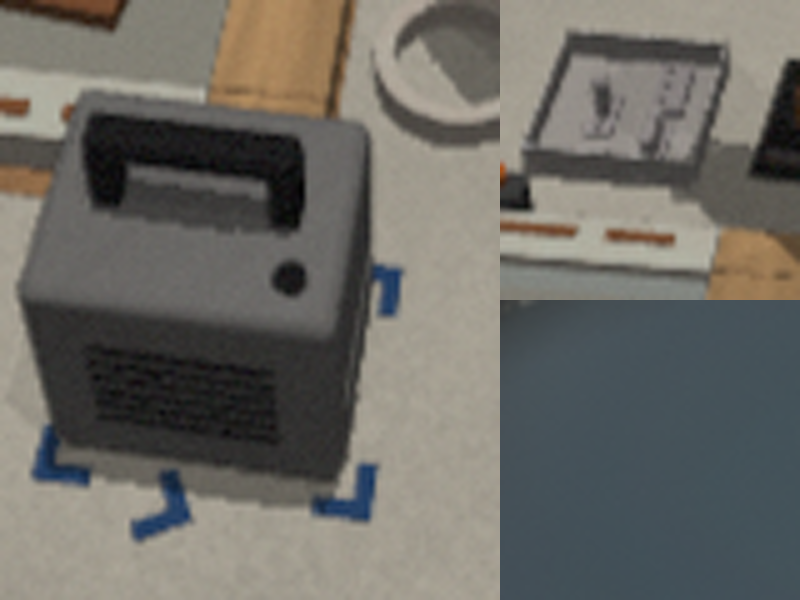

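The side crop shows the extractor on the working mark within about 3 mm, its roof corners close to the predicted ones. All three fittings are in the tray, with the peg at c9 (605,95) and the hinge and pull near (670,110). Next I check that the block hasn't moved, and hover over it.

```bash
python3 - <<'E'
from h import *
a=cv2.imread("pics/side0.png",0);b=cv2.imread("pics/side5.png",0)
for n,(x,y,w,h) in(("block ridge",(322,138,22,32)),("mat",(312,142,38,34)),("extr",(250,240,5,5))):
    t=a[y:y+h,x:x+w];r=cv2.matchTemplate(b[y-20:y+h+20,x-20:x+w+20],t,cv2.TM_CCOEFF_NORMED);_,m,_,l=cv2.minMaxLoc(r);print(n,m,np.array(l)-20)
E
python3 -m handwheel '[{"delta_rot":[0,0,0],"xyz":[-13,1,0],"hand":-0.5},{"delta_rot":[0,0,0],"xyz":[-26,3,40],"hand":-0.5},{"delta_rot":[0,0,0],"xyz":[-39,4,80],"hand":-0.5},{"delta_rot":[0,0,0],"xyz":[-52,6,120],"hand":-0.5},{"delta_rot":[0,0,0],"xyz":[-52,6,160],"hand":-0.5}]'
python3 p.py .443,-.334,.041,-7
```

```text
block ridge 0.9907655119895935 [0 0]
mat 0.9231262803077698 [0 0]
extr 0.9971505403518677 [5 1]
time_s: 27.38
position: [0.4432, -0.3319, 0.1289]
tcp_rot: [[0.128, 0.992, 0.001], [0.992, -0.128, -0.001], [-0.001, 0.001, -1.0]]
force: [1.0, 0.5, 0.8]
opening: 0.749
grasp_force: 0.0
t 27.38 pos [ 0.4432 -0.3319  0.1289] yaw -7.3 F [1.  0.5 0.8] open 0.749 grip 0.0 j6 -41
xyz [-2.  -0.1 87.9] |88| rot [ 0.001  0.001 -0.006] 0deg
```

```bash
python3 -m handwheel '[{"delta_rot":[0,0,0],"xyz":[-1,0,25],"hand":-0.5},{"delta_rot":[0,0,0],"xyz":[-1,0,50],"hand":-0.3},{"delta_rot":[0,0,0],"xyz":[-1,0,72],"hand":-0.2},{"delta_rot":[0,0,0],"xyz":[-1,0,84],"hand":0},{"delta_rot":[0,0,0],"xyz":[-1,0,88],"hand":0}]'
python3 -m handwheel '[{"delta_rot":[0,0,0],"xyz":[0,0,0],"hand":0.2},{"delta_rot":[0,0,0],"xyz":[0,0,0],"hand":1},{"delta_rot":[0,0,0],"xyz":[0,0,0],"hand":1},{"delta_rot":[0,0,0],"xyz":[0,0,0],"hand":1},{"delta_rot":[0,0,0],"xyz":[0,0,0],"hand":1}]'
python3 -m handwheel '[{"delta_rot":[0,0,0],"xyz":[0,0,-10],"hand":1},{"delta_rot":[0,0,0],"xyz":[0,0,-30],"hand":1},{"delta_rot":[0,0,0],"xyz":[0,0,-50],"hand":1},{"delta_rot":[0,0,0],"xyz":[0,0,-70],"hand":1},{"delta_rot":[0,0,0],"xyz":[0,0,-80],"hand":1}]'
python3 -m handwheel '[{"delta_rot":[0,0,0],"xyz":[0,0,0],"hand":1},{"delta_rot":[0,0,0],"xyz":[0,0,0],"hand":1},{"delta_rot":[0,0,0],"xyz":[0,0,0],"hand":1},{"delta_rot":[0,0,0],"xyz":[0,0,0],"hand":1},{"delta_rot":[0,0,0],"xyz":[0,0,0],"hand":1}]'
python3 -c "
c=[.453,.0203];d=[-.0335,.9994]
print([c[i]-.142*d[i] for i in(0,1)])"
python3 p.py .4578,-.1216,.121,1.9
```

```text
time_s: 28.0
position: [0.4426, -0.3318, 0.0414]
tcp_rot: [[0.127, 0.992, -0.0], [0.992, -0.127, 0.001], [0.0, -0.001, -1.0]]
force: [0.1, -0.2, 0.1]
opening: 0.517
grasp_force: 0.0
time_s: 28.62
position: [0.4431, -0.3327, 0.0422]
tcp_rot: [[0.128, 0.992, 0.001], [0.992, -0.128, -0.001], [-0.001, 0.001, -1.0]]
force: [1.0, 0.3, 0.4]
opening: 0.339
grasp_force: 30.0
time_s: 29.25
position: [0.4424, -0.3321, 0.1229]
tcp_rot: [[0.128, 0.992, 0.0], [0.992, -0.128, -0.0], [-0.0, 0.0, -1.0]]
force: [-0.4, -0.3, -1.5]
opening: 0.341
grasp_force: 30.0
time_s: 29.88
position: [0.4425, -0.3321, 0.1214]
tcp_rot: [[0.128, 0.992, -0.0], [0.992, -0.128, 0.0], [0.0, -0.0, -1.0]]
force: [0.0, 0.2, -0.7]
opening: 0.342
grasp_force: 30.0
[0.457757, -0.12161479999999998]
t 29.88 pos [ 0.4425 -0.3321  0.1214] yaw -7.3 F [ 0.   0.2 -0.7] open 0.342 grip 30.0 j6 -41
xyz [210.7 -11.7   0.5] |211| rot [-0.    -0.    -0.161] 9deg
```

```bash
python3 -m handwheel '[{"delta_rot":[0,0,-0.03],"xyz":[35,-2,0],"hand":1},{"delta_rot":[0,0,-0.06],"xyz":[80,-4,0],"hand":1},{"delta_rot":[0,0,-0.09],"xyz":[125,-7,0],"hand":1},{"delta_rot":[0,0,-0.13],"xyz":[170,-9,0],"hand":1},{"delta_rot":[0,0,-0.161],"xyz":[211,-12,0],"hand":1}]'
python3 -m handwheel '[{"delta_rot":[0,0,0],"xyz":[0,0,0],"hand":1},{"delta_rot":[0,0,0],"xyz":[0,0,15],"hand":1},{"delta_rot":[0,0,0],"xyz":[0,0,30],"hand":1},{"delta_rot":[0,0,0],"xyz":[0,0,40],"hand":1},{"delta_rot":[0,0,0],"xyz":[0,0,45],"hand":1}]'
python3 -c "
from h import *
snap('side','pics/side6.png');snap('top','pics/top6.png')"
python3 p.py .4578,-.1216,.076,1.9
```

```text
time_s: 30.5
position: [0.4578, -0.12, 0.1218]
tcp_rot: [[-0.034, 0.999, 0.0], [0.999, 0.034, -0.0], [-0.0, 0.0, -1.0]]
force: [0.1, 0.4, -0.9]
opening: 0.341
grasp_force: 30.0
time_s: 31.12
position: [0.4577, -0.122, 0.0762]
tcp_rot: [[-0.032, 0.999, -0.0], [0.999, 0.032, 0.0], [0.0, -0.0, -1.0]]
force: [-0.2, 0.1, -1.0]
opening: 0.342
grasp_force: 30.0
t 31.23 pos [ 0.4575 -0.1217  0.0764] yaw 1.9 F [-0.2 -0.8 -1.7] open 0.340 grip 30.0 j6 -30
xyz [0.1 0.3 0.4] |0| rot [-0.001 -0.    -0.001] 0deg
```

Run:
```python
from h import *
j=cv2.imread("pics/side6.png");t=cv2.imread("pics/top6.png");f=lambda i,x,y,w,h,k:cv2.resize(i[y:y+h,x:x+w],None,fx=k,fy=k,interpolation=2)
a=f(j,275,155,80,75,7); b=f(t,330,170,30,75,7)
cv2.imwrite("pics/c10.png",np.hstack([a,b]))
R=np.array([[np.cos(.0332),-np.sin(.0332)],[np.sin(.0332),np.cos(.0332)]]);c=np.array([.4577,-.1217])
for sx,sy in((-1,-1),(-1,1),(1,1),(1,-1)): print(sx,sy,"side plate top",((proj("side",[*(c+R@[sx*.032,sy*.055]),.0375+.022])-[275,155]+.5)*7-.5).round(1),"rail",((proj("side",[*(np.array([.453,.0203])+R@[sx*.035,sy*.19]),.035])-[275,155]+.5)*7-.5).round(1))
```

```text
-1 -1 side plate top [376. 139.] rail [380.1 185.7]
-1 1 side plate top [348.6 293.1] rail [270.  821.8]
1 1 side plate top [213.  281.6] rail [ 97.2 803.2]
1 -1 side plate top [248.4 129. ] rail [241.8 174.6]
```

View pics/c10.png

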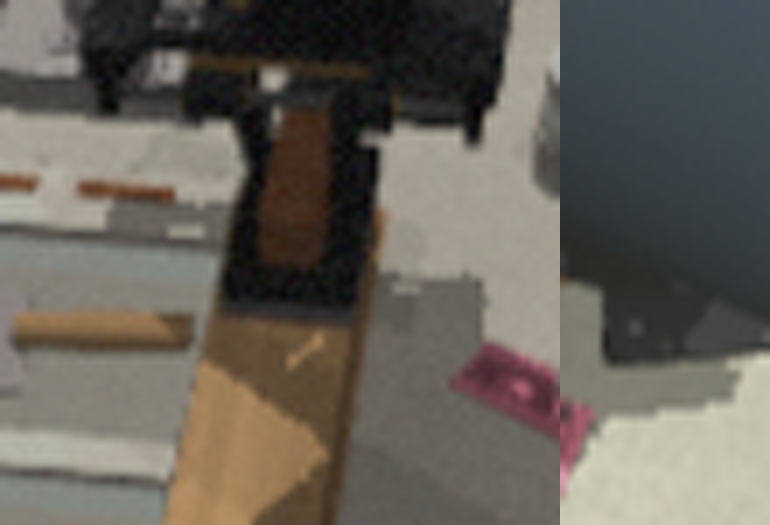

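The crop shows the block over the rail's far end. Its front face, around (223–355, 310), sits centred between the rail edges (210–357). I'll lower it to light contact.

```bash
python3 -m handwheel '[{"delta_rot":[0,0,0],"xyz":[0,0,1],"hand":1},{"delta_rot":[0,0,0],"xyz":[0,0,2],"hand":1},{"delta_rot":[0,0,0],"xyz":[0,0,3],"hand":1},{"delta_rot":[0,0,0],"xyz":[0,0,4],"hand":1},{"delta_rot":[0,0,0],"xyz":[0,0,5],"hand":1}]'
python3 -m handwheel '[{"delta_rot":[0,0,0],"xyz":[0,0,0.5],"hand":1},{"delta_rot":[0,0,0],"xyz":[0,0,0.5],"hand":1},{"delta_rot":[0,0,0],"xyz":[0,0,0.5],"hand":1},{"delta_rot":[0,0,0],"xyz":[0,0,0.5],"hand":1},{"delta_rot":[0,0,0],"xyz":[0,0,0.5],"hand":1}]'
python3 p.py
```

```text
time_s: 31.85
position: [0.4579, -0.1215, 0.072]
tcp_rot: [[-0.033, 0.999, 0.001], [0.999, 0.033, -0.0], [-0.0, 0.001, -1.0]]
force: [-0.4, 0.2, 3.5]
opening: 0.34
grasp_force: 30.0
time_s: 32.48
position: [0.4578, -0.1215, 0.0713]
tcp_rot: [[-0.033, 0.999, 0.001], [0.999, 0.033, -0.0], [-0.0, 0.0, -1.0]]
force: [0.3, -0.5, 4.1]
opening: 0.343
grasp_force: 30.0
t 32.48 pos [ 0.4578 -0.1215  0.0713] yaw 1.9 F [ 0.3 -0.5  4.1] open 0.343 grip 30.0 j6 -30
```

```bash
python3 -m handwheel '[{"delta_rot":[0,0,0],"xyz":[4,0,0],"hand":1},{"delta_rot":[0,0,0],"xyz":[9,0,0],"hand":1},{"delta_rot":[0,0,0],"xyz":[14,0,0],"hand":1},{"delta_rot":[0,0,0],"xyz":[19,0,0],"hand":1},{"delta_rot":[0,0,0],"xyz":[24,0,0],"hand":1}]'
python3 -m handwheel '[{"delta_rot":[0,0,0],"xyz":[5,0,0],"hand":1},{"delta_rot":[0,0,0],"xyz":[10,0,0],"hand":1},{"delta_rot":[0,0,0],"xyz":[15,0,0],"hand":1},{"delta_rot":[0,0,0],"xyz":[20,0,0],"hand":1},{"delta_rot":[0,0,0],"xyz":[25,0,0],"hand":1}]'
python3 -m handwheel '[{"delta_rot":[0,0,0],"xyz":[5,0,0],"hand":1},{"delta_rot":[0,0,0],"xyz":[10,0,0],"hand":1},{"delta_rot":[0,0,0],"xyz":[15,0,0],"hand":1},{"delta_rot":[0,0,0],"xyz":[20,0,0],"hand":1},{"delta_rot":[0,0,0],"xyz":[25,0,0],"hand":1}]'
python3 -m handwheel '[{"delta_rot":[0,0,0],"xyz":[5,0,0],"hand":1},{"delta_rot":[0,0,0],"xyz":[10,0,0],"hand":1},{"delta_rot":[0,0,0],"xyz":[15,0,0],"hand":1},{"delta_rot":[0,0,0],"xyz":[20,0,0],"hand":1},{"delta_rot":[0,0,0],"xyz":[25,0,0],"hand":1}]'
python3 p.py
```

```text
time_s: 33.1
position: [0.4569, -0.0971, 0.0713]
tcp_rot: [[-0.033, 0.999, 0.0], [0.999, 0.033, -0.0], [-0.0, 0.0, -1.0]]
force: [0.9, -2.5, 4.0]
opening: 0.344
grasp_force: 30.0
time_s: 33.72
position: [0.4559, -0.0721, 0.0712]
tcp_rot: [[-0.033, 0.999, -0.0], [0.999, 0.033, 0.0], [0.0, -0.0, -1.0]]
force: [0.2, -2.4, 3.9]
opening: 0.339
grasp_force: 30.0
time_s: 34.35
position: [0.4551, -0.0471, 0.0712]
tcp_rot: [[-0.033, 0.999, -0.0], [0.999, 0.033, 0.0], [0.0, -0.0, -1.0]]
force: [0.2, -3.3, 3.0]
opening: 0.339
grasp_force: 30.0
time_s: 34.98
position: [0.4543, -0.0221, 0.0713]
tcp_rot: [[-0.033, 0.999, -0.0], [0.999, 0.033, 0.0], [0.0, -0.0, -1.0]]
force: [0.0, -2.8, 4.4]
opening: 0.343
grasp_force: 30.0
t 34.98 pos [ 0.4543 -0.0221  0.0713] yaw 1.9 F [ 0.  -2.8  4.4] open 0.343 grip 30.0 j6 -19
```

```bash
python3 -m handwheel '[{"delta_rot":[0,0,0],"xyz":[5,0,0],"hand":1},{"delta_rot":[0,0,0],"xyz":[10,0,0],"hand":1},{"delta_rot":[0,0,0],"xyz":[15,0,0],"hand":1},{"delta_rot":[0,0,0],"xyz":[20,0,0],"hand":1},{"delta_rot":[0,0,0],"xyz":[25,0,0],"hand":1}]'
python3 -m handwheel '[{"delta_rot":[0,0,0],"xyz":[5,0,0],"hand":1},{"delta_rot":[0,0,0],"xyz":[10,0,0],"hand":1},{"delta_rot":[0,0,0],"xyz":[15,0,0],"hand":1},{"delta_rot":[0,0,0],"xyz":[20,0,0],"hand":1},{"delta_rot":[0,0,0],"xyz":[25,0,0],"hand":1}]'
python3 -m handwheel '[{"delta_rot":[0,0,0],"xyz":[5,0,0],"hand":1},{"delta_rot":[0,0,0],"xyz":[10,0,0],"hand":1},{"delta_rot":[0,0,0],"xyz":[15,0,0],"hand":1},{"delta_rot":[0,0,0],"xyz":[20,0,0],"hand":1},{"delta_rot":[0,0,0],"xyz":[25,0,0],"hand":1}]'
python3 -m handwheel '[{"delta_rot":[0,0,0],"xyz":[5,0,0],"hand":1},{"delta_rot":[0,0,0],"xyz":[10,0,0],"hand":1},{"delta_rot":[0,0,0],"xyz":[15,0,0],"hand":1},{"delta_rot":[0,0,0],"xyz":[20,0,0],"hand":1},{"delta_rot":[0,0,0],"xyz":[25,0,0],"hand":1}]'
python3 p.py
```

```text
time_s: 35.6
position: [0.4535, 0.0029, 0.0713]
tcp_rot: [[-0.033, 0.999, -0.0], [0.999, 0.033, 0.0], [0.0, -0.0, -1.0]]
force: [-0.9, -3.8, 3.6]
opening: 0.343
grasp_force: 30.0
time_s: 36.22
position: [0.4527, 0.0279, 0.0712]
tcp_rot: [[-0.033, 0.999, -0.0], [0.999, 0.033, -0.0], [-0.0, -0.0, -1.0]]
force: [-0.6, -2.5, 3.8]
opening: 0.341
grasp_force: 30.0
time_s: 36.85
position: [0.4518, 0.0528, 0.0712]
tcp_rot: [[-0.033, 0.999, -0.0], [0.999, 0.033, -0.0], [-0.0, -0.0, -1.0]]
force: [0.4, -2.0, 3.9]
opening: 0.341
grasp_force: 30.0
time_s: 37.48
position: [0.451, 0.0778, 0.0712]
tcp_rot: [[-0.033, 0.999, -0.0], [0.999, 0.033, 0.0], [0.0, -0.0, -1.0]]
force: [1.0, -3.2, 4.0]
opening: 0.345
grasp_force: 30.0
t 37.48 pos [0.451  0.0778 0.0712] yaw 1.9 F [ 1.  -3.2  4. ] open 0.345 grip 30.0 j6 -6
```

Remaining 84 mm, plus a short hold. Then I lift.

```bash
python3 -m handwheel '[{"delta_rot":[0,0,0],"xyz":[5,0,0],"hand":1},{"delta_rot":[0,0,0],"xyz":[10,0,0],"hand":1},{"delta_rot":[0,0,0],"xyz":[15,0,0],"hand":1},{"delta_rot":[0,0,0],"xyz":[20,0,0],"hand":1},{"delta_rot":[0,0,0],"xyz":[25,0,0],"hand":1}]'
python3 -m handwheel '[{"delta_rot":[0,0,0],"xyz":[5,0,0],"hand":1},{"delta_rot":[0,0,0],"xyz":[10,0,0],"hand":1},{"delta_rot":[0,0,0],"xyz":[15,0,0],"hand":1},{"delta_rot":[0,0,0],"xyz":[20,0,0],"hand":1},{"delta_rot":[0,0,0],"xyz":[25,0,0],"hand":1}]'
python3 -m handwheel '[{"delta_rot":[0,0,0],"xyz":[5,0,0],"hand":1},{"delta_rot":[0,0,0],"xyz":[10,0,0],"hand":1},{"delta_rot":[0,0,0],"xyz":[15,0,0],"hand":1},{"delta_rot":[0,0,0],"xyz":[20,0,0],"hand":1},{"delta_rot":[0,0,0],"xyz":[25,0,0],"hand":1}]'
python3 -m handwheel '[{"delta_rot":[0,0,0],"xyz":[4,0,0],"hand":1},{"delta_rot":[0,0,0],"xyz":[8,0,0],"hand":1},{"delta_rot":[0,0,0],"xyz":[10,0,0],"hand":1},{"delta_rot":[0,0,0],"xyz":[10,0,0],"hand":1},{"delta_rot":[0,0,0],"xyz":[10,0,0],"hand":1}]'
python3 -m handwheel '[{"delta_rot":[0,0,0],"xyz":[0,0,-5],"hand":1},{"delta_rot":[0,0,0],"xyz":[0,0,-15],"hand":1},{"delta_rot":[0,0,0],"xyz":[0,0,-30],"hand":1},{"delta_rot":[0,0,0],"xyz":[0,0,-50],"hand":1},{"delta_rot":[0,0,0],"xyz":[0,0,-60],"hand":1}]'
python3 p.py .45,-.08,.131,0 .4423,-.335,.131,-2.1
```

```text
time_s: 38.1
position: [0.4502, 0.1028, 0.0712]
tcp_rot: [[-0.033, 0.999, -0.0], [0.999, 0.033, -0.0], [-0.0, -0.0, -1.0]]
force: [-0.1, -3.0, 4.2]
opening: 0.343
grasp_force: 30.0
time_s: 38.72
position: [0.4493, 0.1278, 0.0712]
tcp_rot: [[-0.033, 0.999, -0.0], [0.999, 0.033, -0.0], [-0.0, -0.0, -1.0]]
force: [0.8, -2.0, 3.1]
opening: 0.346
grasp_force: 30.0
time_s: 39.35
position: [0.4485, 0.1528, 0.0712]
tcp_rot: [[-0.033, 0.999, -0.0], [0.999, 0.033, -0.0], [-0.0, -0.0, -1.0]]
force: [0.3, -2.6, 3.6]
opening: 0.343
grasp_force: 30.0
time_s: 39.98
position: [0.4482, 0.1628, 0.0712]
tcp_rot: [[-0.033, 0.999, -0.0], [0.999, 0.033, 0.001], [0.001, -0.0, -1.0]]
force: [-0.1, 0.8, 3.6]
opening: 0.343
grasp_force: 30.0
time_s: 40.6
position: [0.4483, 0.1625, 0.1323]
tcp_rot: [[-0.033, 0.999, 0.001], [0.999, 0.033, 0.0], [0.0, 0.001, -1.0]]
force: [0.2, -0.6, -1.8]
opening: 0.342
grasp_force: 30.0
t 40.60 pos [0.4483 0.1625 0.1323] yaw 1.9 F [ 0.2 -0.6 -1.8] open 0.342 grip 30.0 j6 5
xyz [-242.4   -6.3    1.2] |243| rot [ 0.001 -0.     0.033] 2deg
xyz [-255.    -7.7    0. ] |255| rot [0.    0.    0.037] 2deg
```

```bash
python3 -m handwheel '[{"delta_rot":[0,0,0],"xyz":[-40,-1,0],"hand":1},{"delta_rot":[0,0,0.01],"xyz":[-90,-2,0],"hand":1},{"delta_rot":[0,0,0.02],"xyz":[-140,-4,0],"hand":1},{"delta_rot":[0,0,0.03],"xyz":[-192,-5,0],"hand":1},{"delta_rot":[0,0,0.033],"xyz":[-242,-6,0],"hand":1}]'
python3 -m handwheel '[{"delta_rot":[0,0,0],"xyz":[-52,-2,0],"hand":1},{"delta_rot":[0,0,0.01],"xyz":[-104,-3,0],"hand":1},{"delta_rot":[0,0,0.02],"xyz":[-156,-5,0],"hand":1},{"delta_rot":[0,0,0.03],"xyz":[-208,-6,0],"hand":1},{"delta_rot":[0,0,0.037],"xyz":[-255,-8,0],"hand":1}]'
python3 -m handwheel '[{"delta_rot":[0,0,0],"xyz":[0,0,10],"hand":1},{"delta_rot":[0,0,0],"xyz":[0,0,30],"hand":1},{"delta_rot":[0,0,0],"xyz":[0,0,50],"hand":1},{"delta_rot":[0,0,0],"xyz":[0,0,70],"hand":1},{"delta_rot":[0,0,0],"xyz":[0,0,80],"hand":1}]'
python3 p.py .4423,-.335,.0425,-2.1
```

```text
time_s: 41.22
position: [0.4499, -0.0812, 0.1313]
tcp_rot: [[0.0, 1.0, -0.0], [1.0, -0.0, 0.0], [0.0, -0.0, -1.0]]
force: [1.1, -0.4, -1.6]
opening: 0.34
grasp_force: 30.0
time_s: 41.85
position: [0.4417, -0.3363, 0.1311]
tcp_rot: [[0.038, 0.999, -0.0], [0.999, -0.038, 0.0], [0.0, -0.0, -1.0]]
force: [0.8, 0.2, -1.4]
opening: 0.341
grasp_force: 30.0
time_s: 42.48
position: [0.4414, -0.3327, 0.0499]
tcp_rot: [[0.036, 0.999, -0.002], [0.999, -0.036, 0.003], [0.003, -0.003, -1.0]]
force: [0.5, 0.2, -1.0]
opening: 0.342
grasp_force: 30.0
t 42.48 pos [ 0.4414 -0.3327  0.0499] yaw -2.1 F [ 0.5  0.2 -1. ] open 0.342 grip 30.0 j6 -47
xyz [-2.3  1.   7.4] |8| rot [-0.003 -0.003  0.   ] 0deg
```

```bash
python3 -m handwheel '[{"delta_rot":[0,0,0],"xyz":[-1,0.5,3],"hand":1},{"delta_rot":[0,0,0],"xyz":[-1,0.5,6],"hand":1},{"delta_rot":[0,0,0],"xyz":[-1,0.5,8],"hand":1},{"delta_rot":[0,0,0],"xyz":[-1,0.5,9],"hand":1},{"delta_rot":[0,0,0],"xyz":[-1,0.5,9],"hand":1}]'
python3 -m handwheel '[{"delta_rot":[0,0,0],"xyz":[0,0,0],"hand":0.2},{"delta_rot":[0,0,0],"xyz":[0,0,0],"hand":0},{"delta_rot":[0,0,0],"xyz":[0,0,0],"hand":-0.2},{"delta_rot":[0,0,0],"xyz":[0,0,-10],"hand":-0.4},{"delta_rot":[0,0,0],"xyz":[0,0,-40],"hand":-0.5}]'
python3 -m handwheel '[{"delta_rot":[0,0,0],"xyz":[0,0,-50],"hand":-0.5},{"delta_rot":[0,0,0],"xyz":[0,0,-100],"hand":-0.5},{"delta_rot":[0,0,0],"xyz":[0,0,-150],"hand":-0.5},{"delta_rot":[0,0,0],"xyz":[0,0,-190],"hand":-0.5},{"delta_rot":[0,0,0],"xyz":[0,0,-210],"hand":-0.5}]'
python3 p.py .4423,-.11,.30,-30 .4423,.11,.30,-60 .4423,.318,.30,-88.1
python3 - <<'E'
from h import *
snap("side","pics/side7.png");snap("top","pics/top7.png")
for n in("side","top"):
    b=cv2.imread(f"pics/{n}7.png",0); a=cv2.imread("pics/side5.png" if n=="side" else "pics/top4.png",0)
    if n=="side":
        t=a[245:350,254:325]; r=cv2.matchTemplate(b[225:370,234:345],t,5); _,m,_,l=cv2.minMaxLoc(r); print("extr moved px",m,np.array(l)-20)
E
```

```text
time_s: 43.1
position: [0.4428, -0.3357, 0.0426]
tcp_rot: [[0.037, 0.999, 0.0], [0.999, -0.037, -0.0], [-0.0, 0.0, -1.0]]
force: [-0.7, 0.3, -1.5]
opening: 0.34
grasp_force: 30.0
time_s: 43.72
position: [0.4419, -0.3348, 0.0819]
tcp_rot: [[0.037, 0.999, -0.002], [0.999, -0.037, 0.003], [0.002, -0.002, -1.0]]
force: [0.4, -0.2, 0.2]
opening: 0.707
grasp_force: 0.0
time_s: 44.35
position: [0.4433, -0.3361, 0.2959]
tcp_rot: [[0.037, 0.999, 0.004], [0.999, -0.037, -0.004], [-0.004, 0.004, -1.0]]
force: [0.2, -0.7, 0.4]
opening: 0.749
grasp_force: 0.0
t 44.35 pos [ 0.4433 -0.3361  0.2959] yaw -2.1 F [ 0.2 -0.7  0.4] open 0.749 grip 0.0 j6 -47
xyz [225.9  -9.3  -5. ] |226| rot [0.005 0.003 0.487] 28deg
xyz [ 190.5 -110.     0. ] |220| rot [0.    0.    0.524] 30deg
xyz [ 104.  -180.1    0. ] |208| rot [0.   0.   0.49] 28deg
extr moved px 0.9977650046348572 [0 0]
```

```bash
python3 -m handwheel '[{"delta_rot":[0,0,0.09],"xyz":[45,-2,0],"hand":-0.5},{"delta_rot":[0,0,0.19],"xyz":[90,-4,0],"hand":-0.5},{"delta_rot":[0,0,0.29],"xyz":[135,-6,0],"hand":-0.5},{"delta_rot":[0,0,0.39],"xyz":[180,-8,0],"hand":-0.5},{"delta_rot":[0,0,0.487],"xyz":[226,-9,0],"hand":-0.5}]'
python3 -m handwheel '[{"delta_rot":[0,0,0.1],"xyz":[38,-22,0],"hand":-0.5},{"delta_rot":[0,0,0.2],"xyz":[76,-44,0],"hand":-0.5},{"delta_rot":[0,0,0.31],"xyz":[114,-66,0],"hand":-0.5},{"delta_rot":[0,0,0.42],"xyz":[152,-88,0],"hand":-0.5},{"delta_rot":[0,0,0.524],"xyz":[190,-110,0],"hand":-0.5}]'
python3 -m handwheel '[{"delta_rot":[0,0,0.1],"xyz":[21,-36,0],"hand":-0.5},{"delta_rot":[0,0,0.2],"xyz":[42,-72,0],"hand":-0.5},{"delta_rot":[0,0,0.3],"xyz":[63,-108,0],"hand":-0.5},{"delta_rot":[0,0,0.4],"xyz":[84,-144,0],"hand":-0.5},{"delta_rot":[0,0,0.49],"xyz":[104,-180,0],"hand":-0.5}]'
python3 -m handwheel '[{"delta_rot":[0,0,0],"xyz":[0,0,0],"hand":-0.5},{"delta_rot":[0,0,0],"xyz":[0,0,0],"hand":-0.5},{"delta_rot":[0,0,0],"xyz":[0,0,0],"hand":-0.5},{"delta_rot":[0,0,0],"xyz":[0,0,0],"hand":-0.5},{"delta_rot":[0,0,0],"xyz":[0,0,0],"hand":-0.5}]'
python3 p.py .445,.320,.19,-88.1
python3 - <<'E'
from h import *
b=snap("top","pics/top8.png")
a=cv2.imread("pics/side5.png",0);c=cv2.cvtColor(snap("side","pics/side8.png"),cv2.COLOR_RGB2GRAY)
t=a[300:350,254:325];r=cv2.matchTemplate(c[280:370,234:345],t,5); _,m,_,l=cv2.minMaxLoc(r); print("extr moved px",m,np.array(l)-20)
E
```

```text
time_s: 45.08
position: [0.4411, -0.1077, 0.2913]
tcp_rot: [[0.504, 0.864, -0.002], [0.864, -0.504, 0.001], [0.0, -0.002, -1.0]]
force: [1.7, 0.0, 0.7]
opening: 0.753
grasp_force: 0.0
time_s: 45.7
position: [0.4409, 0.1115, 0.2913]
tcp_rot: [[0.868, 0.496, -0.002], [0.496, -0.868, -0.0], [-0.002, -0.001, -1.0]]
force: [1.0, 0.0, -0.4]
opening: 0.747
grasp_force: 0.0
time_s: 46.32
position: [0.4413, 0.319, 0.291]
tcp_rot: [[1.0, 0.03, -0.002], [0.03, -1.0, -0.001], [-0.002, 0.001, -1.0]]
force: [1.3, -0.0, 0.4]
opening: 0.752
grasp_force: 0.0
time_s: 46.95
position: [0.4423, 0.3174, 0.2924]
tcp_rot: [[0.999, 0.032, 0.0], [0.032, -0.999, 0.0], [0.0, -0.0, -1.0]]
force: [1.2, 0.2, -0.8]
opening: 0.751
grasp_force: 0.0
t 46.95 pos [0.4423 0.3174 0.2924] yaw -88.2 F [ 1.2  0.2 -0.8] open 0.751 grip 0.0 j6 112
xyz [  2.7  -2.5 102.4] |102| rot [-0.    -0.    -0.001] 0deg
extr moved px 0.9253674149513245 [0 0]
```

```bash
python3 -m handwheel '[{"delta_rot":[0,0,0],"xyz":[3,-2.5,30],"hand":-0.5},{"delta_rot":[0,0,0],"xyz":[3,-2.5,60],"hand":-0.5},{"delta_rot":[0,0,0],"xyz":[3,-2.5,85],"hand":-0.3},{"delta_rot":[0,0,0],"xyz":[3,-2.5,97],"hand":0},{"delta_rot":[0,0,0],"xyz":[3,-2.5,102],"hand":0}]'
python3 -m handwheel '[{"delta_rot":[0,0,0],"xyz":[0,0,0],"hand":0.3},{"delta_rot":[0,0,0],"xyz":[0,0,0],"hand":0.5},{"delta_rot":[0,0,0],"xyz":[0,0,0],"hand":1},{"delta_rot":[0,0,0],"xyz":[0,0,0],"hand":1},{"delta_rot":[0,0,0],"xyz":[0,0,0],"hand":1}]'
python3 -m handwheel '[{"delta_rot":[0,0,0],"xyz":[0,0,0.5],"hand":1},{"delta_rot":[0,0,0],"xyz":[0,0,0.5],"hand":1},{"delta_rot":[0,0,0],"xyz":[0,0,0.5],"hand":1},{"delta_rot":[0,0,0],"xyz":[0,0,0.5],"hand":1},{"delta_rot":[0,0,0],"xyz":[0,0,0.5],"hand":1}]'
python3 p.py .4807,.3409,.19,-78.9 .5163,.3618,.19,-69.7 .552,.3828,.19,-60.5
```

```text
time_s: 47.68
position: [0.4451, 0.3206, 0.1899]
tcp_rot: [[0.999, 0.033, -0.0], [0.033, -0.999, -0.0], [-0.0, 0.0, -1.0]]
force: [0.0, 0.1, 0.1]
opening: 0.537
grasp_force: 0.0
time_s: 48.3
position: [0.4455, 0.3206, 0.1909]
tcp_rot: [[0.999, 0.033, 0.001], [0.033, -0.999, 0.0], [0.001, -0.0, -1.0]]
force: [-0.4, -1.5, 3.4]
opening: 0.229
grasp_force: 29.9
time_s: 48.92
position: [0.4455, 0.3206, 0.1909]
tcp_rot: [[0.999, 0.033, 0.001], [0.033, -0.999, 0.0], [0.001, -0.0, -1.0]]
force: [-1.0, -1.4, 6.4]
opening: 0.222
grasp_force: 29.9
t 48.92 pos [0.4455 0.3206 0.1909] yaw -88.1 F [-1.  -1.4  6.4] open 0.222 grip 29.9 j6 112
xyz [ 35.9 -19.1   0.9] |41| rot [-0.    -0.001 -0.161] 9deg
xyz [ 39.  -13.7   0. ] |41| rot [ 0.     0.    -0.161] 9deg
xyz [40.8 -7.3  0. ] |41| rot [ 0.     0.    -0.161] 9deg
```

```bash
python3 -m handwheel '[{"delta_rot":[0,0,-0.02],"xyz":[5,-3,0.2],"hand":1},{"delta_rot":[0,0,-0.05],"xyz":[12,-6,0.2],"hand":1},{"delta_rot":[0,0,-0.085],"xyz":[20,-11,0.2],"hand":1},{"delta_rot":[0,0,-0.12],"xyz":[28,-15,0.2],"hand":1},{"delta_rot":[0,0,-0.161],"xyz":[36,-19,0.2],"hand":1}]'
python3 -m handwheel '[{"delta_rot":[0,0,-0.03],"xyz":[8,-3,0],"hand":1},{"delta_rot":[0,0,-0.065],"xyz":[16,-5.5,0],"hand":1},{"delta_rot":[0,0,-0.1],"xyz":[24,-8,0],"hand":1},{"delta_rot":[0,0,-0.13],"xyz":[31,-11,0],"hand":1},{"delta_rot":[0,0,-0.161],"xyz":[39,-13.7,0],"hand":1}]'
python3 -m handwheel '[{"delta_rot":[0,0,-0.04],"xyz":[9,-2,0],"hand":1},{"delta_rot":[0,0,-0.08],"xyz":[18,-3.5,0],"hand":1},{"delta_rot":[0,0,-0.11],"xyz":[27,-5,0],"hand":1},{"delta_rot":[0,0,-0.14],"xyz":[35,-6,0],"hand":1},{"delta_rot":[0,0,-0.161],"xyz":[41,-7.3,0],"hand":1}]'
python3 p.py .552,.3828,.19,-60.5
```

```text
time_s: 49.55
position: [0.4793, 0.34, 0.1909]
tcp_rot: [[0.981, 0.194, -0.002], [0.194, -0.981, -0.002], [-0.003, 0.001, -1.0]]
force: [-4.8, -3.8, 10.2]
opening: 0.225
grasp_force: 29.9
time_s: 50.18
position: [0.5151, 0.3611, 0.1909]
tcp_rot: [[0.937, 0.348, -0.002], [0.348, -0.937, -0.001], [-0.002, 0.001, -1.0]]
force: [-3.9, -2.2, 9.1]
opening: 0.228
grasp_force: 29.9
time_s: 50.8
position: [0.5513, 0.3822, 0.1909]
tcp_rot: [[0.87, 0.494, -0.002], [0.494, -0.87, -0.001], [-0.002, 0.0, -1.0]]
force: [-4.1, -3.5, 7.9]
opening: 0.222
grasp_force: 29.9
t 50.80 pos [0.5513 0.3822 0.1909] yaw -60.4 F [-4.1 -3.5  7.9] open 0.222 grip 29.9 j6 86
xyz [ 0.9 -0.2  0.9] |1| rot [0.    0.002 0.001] 0deg
```

```bash
python3 -m handwheel '[{"delta_rot":[0,0,0],"xyz":[0.5,0,0],"hand":1},{"delta_rot":[0,0,0],"xyz":[0.5,0,-0.5],"hand":1},{"delta_rot":[0,0,0],"xyz":[0.5,0,-0.5],"hand":0.5},{"delta_rot":[0,0,0],"xyz":[0.5,0,-0.5],"hand":0.3},{"delta_rot":[0,0,0],"xyz":[0.5,0,-0.5],"hand":0}]'
python3 -m handwheel '[{"delta_rot":[0,0,0],"xyz":[0,0,0],"hand":-0.5},{"delta_rot":[0,0,0],"xyz":[0,0,-10],"hand":-0.5},{"delta_rot":[0,0,0],"xyz":[0,0,-40],"hand":-0.5},{"delta_rot":[0,0,0],"xyz":[0,0,-80],"hand":-0.5},{"delta_rot":[0,0,0],"xyz":[0,0,-110],"hand":-0.5}]'
python3 -m handwheel '[{"delta_rot":[0,0,0],"xyz":[-37,-36,0],"hand":-0.5},{"delta_rot":[0,0,0],"xyz":[-74,-72,0],"hand":-0.5},{"delta_rot":[0,0,0],"xyz":[-112,-109,0],"hand":-0.5},{"delta_rot":[0,0,0],"xyz":[-149,-146,0],"hand":-0.5},{"delta_rot":[0,0,0],"xyz":[-186,-182,0],"hand":-0.5}]'
python3 -m handwheel '[{"delta_rot":[0,0,0],"xyz":[-8,-34,0],"hand":-0.5},{"delta_rot":[0,0,0],"xyz":[-16,-68,0],"hand":-0.5},{"delta_rot":[0,0,0],"xyz":[-24,-102,0],"hand":-0.5},{"delta_rot":[0,0,0],"xyz":[-32,-137,0],"hand":-0.5},{"delta_rot":[0,0,0],"xyz":[-40,-172,0],"hand":-0.5}]'
python3 - <<'E'
from h import *
a=snap("top","pics/top9.png");b=snap("side","pics/side9.png");f=lambda i,x,y,w,h,k:cv2.resize(i[y:y+h,x:x+w],None,fx=k,fy=k,interpolation=2)
cv2.imwrite("pics/c11.png",cv2.cvtColor(np.hstack([f(a,100,115,130,135,3.5),np.vstack([f(a,370,115,80,110,3.5)[:,:280],np.zeros((87,280,3),np.uint8)])]),cv2.COLOR_RGB2BGR))
# compare with start image
for n,(x,y,w,h) in(("ext",(110,125,60,70)),("block",(398,182,45,22)),("handle",(120,130,40,50))):
    o=cv2.imread("pics/top0.png",0); c=cv2.imread("pics/top9.png",0); r=cv2.matchTemplate(c[y-15:y+h+15,x-15:x+w+15],o[y:y+h,x:x+w],5); _,m,_,l=cv2.minMaxLoc(r); print(n,m,np.array(l)-15)
E
python3 p.py
```

```text
time_s: 51.42
position: [0.5522, 0.3831, 0.1895]
tcp_rot: [[0.87, 0.493, -0.001], [0.493, -0.87, -0.0], [-0.001, -0.0, -1.0]]
force: [0.6, 0.6, 0.7]
opening: 0.383
grasp_force: 0.0
time_s: 52.05
position: [0.5529, 0.3834, 0.3028]
tcp_rot: [[0.87, 0.493, 0.003], [0.493, -0.87, 0.001], [0.003, 0.0, -1.0]]
force: [0.3, 1.0, -0.0]
opening: 0.743
grasp_force: 0.0
time_s: 52.68
position: [0.2994, 0.4501, 0.301]
tcp_rot: [[0.87, 0.493, 0.001], [0.493, -0.87, 0.001], [0.002, -0.001, -1.0]]
force: [0.1, 0.8, 0.8]
opening: 0.746
grasp_force: 0.0
time_s: 53.3
position: [0.1804, 0.5805, 0.301]
tcp_rot: [[0.87, 0.493, 0.001], [0.493, -0.87, 0.001], [0.001, -0.001, -1.0]]
force: [0.7, 0.0, 0.9]
opening: 0.752
grasp_force: 0.0
ext 0.9668794870376587 [1 1]
block 0.9267884492874146 [0 1]
handle 0.9577407240867615 [1 0]
t 53.40 pos [0.1788 0.5819 0.3009] yaw -60.2 F [ 0.2 -0.1  0.4] open 0.750 grip 0.0 j6 123
```

View pics/c11.png

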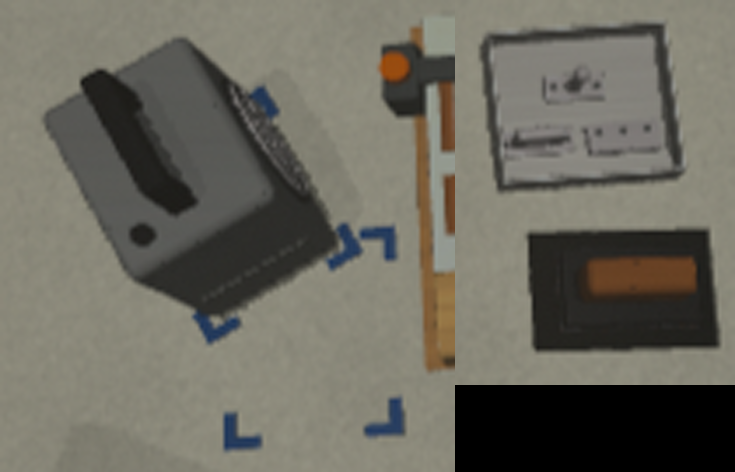

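Run:
```python
from h import *
np.set_printoptions(precision=4,suppress=True)
u=lambda p:(np.array(p,float)+.5)/3.5-.5+np.array((100,115)); v=lambda p:(np.array(p,float)-[455,0]+.5)/3.5-.5+np.array((370,115))
def rect(q,f,z,n):
    Q=np.array([at("top",f(p),z)[:2] for p in q]); d=Q[1]-Q[0]+Q[2]-Q[3]; e=Q[0]-Q[3]+Q[1]-Q[2]
    print(n,Q.mean(0),"ang",np.degrees(np.arctan2(d[1],d[0])),np.degrees(np.arctan2(e[1],e[0])),"size",np.linalg.norm(d)/2,np.linalg.norm(e)/2)
rect(((43,118),(183,38),(275,195),(130,275)),u,.156,"roof now")
c2=lambda p:(np.array(p,float)+.5)/4.4-.5+np.array((100,115))
rect(((55,135),(238,47),(342,250),(155,348)),c2,.156,"roof start")
for n,p in(("base R",(337,243)),("base L",(212,318)),("mark R",(361,246)),("mark L",(207,343)),("mark T",(263,86))): print(n,at("top",u(p),0)[:2])
rect(((587,257),(697,260),(696,293),(585,297)),v,.061,"ridge"); rect(((528,234),(709,230),(718,347),(535,350)),v,.003,"mat")
rect(((556,252),(697,250),(700,325),(560,328)),v,.025,"plate?")
# predicted
t=np.radians(29.7);R=np.array([[np.cos(t),-np.sin(t)],[np.sin(t),np.cos(t)]]);c=np.array([.552,.3828])
inv=lambda p:((p-np.array([100,115])+.5)*3.5-.5).round(0)
for s in((-.075,.06),(.075,.06),(.075,-.06),(-.075,-.06)): print(s,"roof",inv(proj("top",[*(c+R@s),.156])),"base",inv(proj("top",[*(c+R@s),.004])))
```

```text
roof now [0.5511 0.38  ] ang -61.65927738940681 29.27316432626106 size 0.11410844891114069 0.14035653727768285
roof start [0.5523 0.3806] ang -64.60967352359485 26.083818982898915 size 0.11511861589961773 0.14304803479347888
base R [0.5202 0.2997]
base L [0.4628 0.4018]
mark R [0.5164 0.2798]
mark L [0.4422 0.4053]
mark T [0.6621 0.3637]
ridge [ 0.4395 -0.3357] ang -93.19266668966304 -9.005390210402693 size 0.08557489895032813 0.029141266651106786
mat [ 0.4416 -0.3363] ang -92.31423431651731 -2.7685872672023315 size 0.14893473987955275 0.09750999752717647
plate? [ 0.4379 -0.3349] ang -92.4041928903266 -4.061446281063827 size 0.11260914730120412 0.0619104147097699
(-0.075, 0.06) roof [128. 284.] base [215. 324.]
(0.075, 0.06) roof [ 32. 115.] base [130. 176.]
(0.075, -0.06) roof [179.  30.] base [256. 102.]
(-0.075, -0.06) roof [277. 194.] base [343. 246.]
```

The picture shows the extractor back on its parking mark (roof centre (0.551,0.380), about 1° off). The block lies flat and centred on its mat within about 3 mm. All three fittings are in the tray. Handing in.

```bash
python3 -c "
from rig import workorder
print(workorder.hand_in())"
```

```text
the job is handed in; nothing more can be done
None
```

The job is handed in at about 53 s on the robot's clock (limit 210 s): the stay peg, pull and hinge are in the tray, the rail was sanded in one slow stroke from the far end at roughly 5 N, and the block and extractor are back within about 3 mm of their places; hand-in returned no verdict.

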